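# Put the glue bottles away in the tray under the bench riser

## Robot

A 7-joint arm with a two-finger parallel gripper is mounted at the origin on the work surface. World frame = base frame: x ahead of the robot, y to its left, z up, the work surface at z = 0. Lengths are in m, angles in rad, forces in N, time in s.
With the tool pointing down it reaches from about 0.425 to 0.95 m from the base axis. Payload 4.7 kg.
Tool frame: the origin (TCP) lies at the very end of the fingers, on their centre line; the grasp point (between the pads) lies behind it (ctrl.grasp_offset is the z of the grasp point in the tool frame, in m); z points along the fingers, y is the line along which they close (so a half turn about z gives the same grasp; the last joint's range is limited). The gripper opens to 87 mm and grips with 3 to 60 N. Pads are 19 mm wide; open, the fingers measure 117 mm over their backs; the gripper's body (75 mm by 190 mm) begins 51 mm behind the grasp point.
Start: joints at [1.156, 0.469, -0.049, 1.532, 0.024, 1.141, -0.082], TCP at [0.254, -0.625, 0.189] pointing down, gripper open.
Joint ranges: [-2.59, 2.59], [-0.33, 1.99], [-1.39, 1.29], [0.1, 2.45], [-1.04, 4.18], [0.21, 1.99], [-2.66, 2.66]. Speed limits (rad/s): [2.57, 2.57, 3.14, 3.14, 3.14, 3.14, 3.14].

## Interface

Orientations are given as a unit quaternion [w, x, y, z].
In Python, from bench import ctrl, eyes, ticket gives the robot as it stands.
- The arm moves only by the tool send_rows, never from a script. Its argument "moves" is a list that holds one entry, the list of rows, each a list of 5 numbers: the shift along the tool's x, y, z scaled (see below), then the turn about the tool's z scaled (see below), then the opening, from 0 (shut) to 1 (fully open). In form: [[[dx, dy, dz, twist, claw], ...]]. A call has 1 to 5 rows; each row shifts and turns the commanded pose from where the row before left it, along the tool's axes as they then stand; what a row does not reach is not made up. The controller multiplies each number of a shift by 0.05 m and each number of a turn by pi rad. A row lasts 1/8 s, in which the tool goes at most 62.5 mm and 10.7 degrees, less where a joint would pass 70% of its speed; a pose out of reach is approached as far as the arm can. A call with a number of a shift or a turn outside -1 to 1 is refused whole. A call with a gripper value outside its range is refused whole. The fingers move at their own pace and stop on an object; the grip force is fixed at half the most. Time passes only in rows, so rows that do not move let the fingers close. It gives the time, the measured TCP pose, the force, the opening and the grip force at its end, in the units of the state.
- ctrl.get_obs(): the state, without advancing time (a new reading comes with each control period).
- eyes.get_image(name): name is "scene" or "top"; returns the picture (420x560x3 uint8, red, green, blue); there is no depth.
- eyes.camera_params(name): a dict with "camera_matrix" (3x3 intrinsics, pixels), "xyz" and "rotation" of the camera in the world. Camera axes: x right, y down, z forward; pixel columns grow to the right and rows downward; lengths in m; the calibration is good to about 2 mm. A picture is of the moment at which its call begins. camera_params takes no time and is no camera call.
- ticket.finish_job(): hands the job in; it is judged then, once.
The state is a dict: "time_s": time; "joint_positions": joint angles; "qd": joint speeds; "tau": joint torques, N m; "tool_pos": TCP position; "tcp_rot": TCP orientation; "contact_force": force on the tool from outside, world axes, zero at the start; "moment": the same for the moment, N m; "finger_gap": finger opening in m; "grip_force": force on a finger pad.
Only numpy, scipy, OpenCV 4.12 (cv2) and the standard library are available. Lean on these libraries where they do the work, as an engineer would, in place of code of your own. Each camera call takes 0.05 s, during which the arm holds its last target. There are 200 camera calls.

## Task

Clear the glue bottles off the workbench: pull the tray out of its bay under the riser, lay every bottle on its side in a V trough of its own with its nozzle towards the tray's wooden pull and wholly inside the tray, then slide the loaded tray back fully home, its front flush with the riser. Lay the bottles down gently, don't drop them, and leave the spray can, the hammer and the roll of tape where they are.

Things in the scene. Friction and masses are not known exactly. Their poses are not given: they have to be found in the camera images.
- riser: Bench riser, fixed: a wooden board 18 mm thick on two plywood cheeks, 205 mm deep (x), 388 wide (y), 98 high. Place and yaw vary. The bay below is 352 mm wide, 80 high; its floor is the bench, its open front faces the robot (riser's -x). Origin: centre of the underside; front edge at x = -102.5 mm, face of the back stop at x = +92.5 mm.
- tray: Loose plywood tray on the bench, 195 (x) by 344 mm (y), 0.45 kg, with 4 mm play each side in the bay. Starts empty, 20 to 70 mm short of home. Home (riser +x): back wall at the stop, tray origin at x = -5 mm in riser's frame. Drawn out 165 mm the troughs are clear of the riser and the tail is still guided. Origin: centre of underside. Front and side walls 16 mm high.
- tray_troughs (a point): Middle of the tray's trough zone, on the middle trough's axis (tray frame 13, 0, 35 mm). Five V troughs along tray x at y = -132, -66, 0, 66, 132 mm, sides at 45 degrees, 84 mm long (x = -28 to 55 mm); the axis of a lying bottle is 35 mm above the underside. Floor 5 mm thick. A divider 30 mm high at x = 57 mm stops the bottles' bases. 26 mm free between bottles in neighbouring troughs.
- tray_pull (a point): Grip point on the tray's pull: an upright dark wooden block in the middle of the tray's front, 26 mm wide (tray y), 40 mm deep (tray x), its top 69 mm above the bench. The point is in its middle, 20 mm ahead of the tray's front face and 50 mm above the tray's underside (tray frame: x = -117.5, y = 0, z = 50 mm).
- bottle0: White round plastic glue bottle with a thin nozzle, 126 mm long, 0.12 kg: body 40 mm across and 84 mm long, then a shoulder, a collar and a nozzle cone under 21 mm across. It starts upright on the bench, beside the tray's path. Origin: centre of its base; its z axis runs from the base to the nozzle. May be absent.
- bottle1: White round plastic glue bottle with a thin nozzle, 126 mm long, 0.12 kg: body 40 mm across and 84 mm long, then a shoulder, a collar and a nozzle cone under 21 mm across. It starts upright on the bench, beside the tray's path. Origin: centre of its base; its z axis runs from the base to the nozzle. May be absent.
- bottle2: White round plastic glue bottle with a thin nozzle, 126 mm long, 0.12 kg: body 40 mm across and 84 mm long, then a shoulder, a collar and a nozzle cone under 21 mm across. It starts upright on the bench, beside the tray's path. Origin: centre of its base; its z axis runs from the base to the nozzle. May be absent.
- bottle3: White round plastic glue bottle with a thin nozzle, 126 mm long, 0.12 kg: body 40 mm across and 84 mm long, then a shoulder, a collar and a nozzle cone under 21 mm across. It starts upright on the bench, beside the tray's path. Origin: centre of its base; its z axis runs from the base to the nozzle. May be absent.
- bottle4: White round plastic glue bottle with a thin nozzle, 126 mm long, 0.12 kg: body 40 mm across and 84 mm long, then a shoulder, a collar and a nozzle cone under 21 mm across. It starts upright on the bench, beside the tray's path. Origin: centre of its base; its z axis runs from the base to the nozzle. May be absent.
- bottle0_mid (a point): Point on the axis of bottle0, 45 mm from its base, about its centre of mass.
- bottle1_mid (a point): Point on the axis of bottle1, 45 mm from its base, about its centre of mass.
- bottle2_mid (a point): Point on the axis of bottle2, 45 mm from its base, about its centre of mass.
- bottle3_mid (a point): Point on the axis of bottle3, 45 mm from its base, about its centre of mass.
- bottle4_mid (a point): Point on the axis of bottle4, 45 mm from its base, about its centre of mass.
- bottle0_tip (a point): Tip of the nozzle of bottle0, 126 mm from its base.
- bottle1_tip (a point): Tip of the nozzle of bottle1, 126 mm from its base.
- bottle2_tip (a point): Tip of the nozzle of bottle2, 126 mm from its base.
- bottle3_tip (a point): Tip of the nozzle of bottle3, 126 mm from its base.
- bottle4_tip (a point): Tip of the nozzle of bottle4, 126 mm from its base.
- spray_can: Bystander: dark spray can with a yellow cap, 52 mm across, 182 mm tall, upright. Origin: centre of its base.
- hammer: Bystander: hammer lying on the bench, 200 mm long. Origin on its underside.
- tape: Bystander: roll of tape lying flat, 90 mm across, 25 mm high. Origin: centre of its underside.

How it is judged:
On the way, in this order (a step that is already met when the one before it is completed fails the run):
1. the tray is pulled out of its bay far enough to load it (x of tray in the frame of riser below -0.115 m), for 0.2 s.
2. every bottle lies in a trough, nozzle towards the pull (angle between bottle0's own z axis and vertical between 1.45 and 1.69 rad and x of bottle0_mid in the frame of tray between -0.02 and 0.025 m and z of bottle0_mid in the frame of tray between 0.028 and 0.041 m and x of each of bottle0_tip, bottle1_tip, bottle2_tip, bottle3_tip, bottle4_tip in the frame of tray below -0.045 m and (y of bottle0_mid in the frame of tray between -0.14 and -0.124 m or y of bottle0_mid in the frame of tray between -0.074 and -0.058 m or y of bottle0_mid in the frame of tray between -0.008 and 0.008 m or y of bottle0_mid in the frame of tray between 0.058 and 0.074 m or y of bottle0_mid in the frame of tray between 0.124 and 0.14 m) and angle between bottle1's own z axis and vertical between 1.45 and 1.69 rad and x of bottle1_mid in the frame of tray between -0.02 and 0.025 m and z of bottle1_mid in the frame of tray between 0.028 and 0.041 m and (y of bottle1_mid in the frame of tray between -0.14 and -0.124 m or y of bottle1_mid in the frame of tray between -0.074 and -0.058 m or y of bottle1_mid in the frame of tray between -0.008 and 0.008 m or y of bottle1_mid in the frame of tray between 0.058 and 0.074 m or y of bottle1_mid in the frame of tray between 0.124 and 0.14 m) and angle between bottle2's own z axis and vertical between 1.45 and 1.69 rad and x of bottle2_mid in the frame of tray between -0.02 and 0.025 m and z of bottle2_mid in the frame of tray between 0.028 and 0.041 m and (y of bottle2_mid in the frame of tray between -0.14 and -0.124 m or y of bottle2_mid in the frame of tray between -0.074 and -0.058 m or y of bottle2_mid in the frame of tray between -0.008 and 0.008 m or y of bottle2_mid in the frame of tray between 0.058 and 0.074 m or y of bottle2_mid in the frame of tray between 0.124 and 0.14 m) and angle between bottle3's own z axis and vertical between 1.45 and 1.69 rad and x of bottle3_mid in the frame of tray between -0.02 and 0.025 m and z of bottle3_mid in the frame of tray between 0.028 and 0.041 m and (y of bottle3_mid in the frame of tray between -0.14 and -0.124 m or y of bottle3_mid in the frame of tray between -0.074 and -0.058 m or y of bottle3_mid in the frame of tray between -0.008 and 0.008 m or y of bottle3_mid in the frame of tray between 0.058 and 0.074 m or y of bottle3_mid in the frame of tray between 0.124 and 0.14 m) and angle between bottle4's own z axis and vertical between 1.45 and 1.69 rad and x of bottle4_mid in the frame of tray between -0.02 and 0.025 m and z of bottle4_mid in the frame of tray between 0.028 and 0.041 m and (y of bottle4_mid in the frame of tray between -0.14 and -0.124 m or y of bottle4_mid in the frame of tray between -0.074 and -0.058 m or y of bottle4_mid in the frame of tray between -0.008 and 0.008 m or y of bottle4_mid in the frame of tray between 0.058 and 0.074 m or y of bottle4_mid in the frame of tray between 0.124 and 0.14 m)), for 0.2 s.
3. the loaded tray is home (x of tray in the frame of riser above -0.012 m and angle between the x axis of tray and the x axis of riser, either way round below 0.06 rad and angle between tray's own z axis and vertical below 0.05 rad), for 0.2 s.
At the end, for the whole second after the job is handed in: The tray is home under the riser (within 7 mm of its stop, square), every bottle present lies level in a trough of its own (within 8 mm of its line), nozzle towards the pull and not sticking out over the tray's front, and all is released and at rest (all of step 2 and all of step 3 and linear speed of each of bottle0, bottle1, bottle2, bottle3, bottle4, tray below 0.02 m/s); the robot touches nothing.
It fails at once if a bottle is dropped into the tray from a height (about 4 cm or more) instead of being laid down ((z of bottle0_mid in the frame of tray between 0.036 and 0.075 m and x of bottle0_mid in the frame of tray between -0.09 and 0.09 m and y of bottle0_mid in the frame of tray between -0.165 and 0.165 m and linear speed of bottle0 above 0.85 m/s) or (z of bottle1_mid in the frame of tray between 0.036 and 0.075 m and x of bottle1_mid in the frame of tray between -0.09 and 0.09 m and y of bottle1_mid in the frame of tray between -0.165 and 0.165 m and linear speed of bottle1 above 0.85 m/s) or (z of bottle2_mid in the frame of tray between 0.036 and 0.075 m and x of bottle2_mid in the frame of tray between -0.09 and 0.09 m and y of bottle2_mid in the frame of tray between -0.165 and 0.165 m and linear speed of bottle2 above 0.85 m/s) or (z of bottle3_mid in the frame of tray between 0.036 and 0.075 m and x of bottle3_mid in the frame of tray between -0.09 and 0.09 m and y of bottle3_mid in the frame of tray between -0.165 and 0.165 m and linear speed of bottle3 above 0.85 m/s) or (z of bottle4_mid in the frame of tray between 0.036 and 0.075 m and x of bottle4_mid in the frame of tray between -0.09 and 0.09 m and y of bottle4_mid in the frame of tray between -0.165 and 0.165 m and linear speed of bottle4 above 0.85 m/s)).
It fails at once if the spray can is tipped or shifted by more than 3 cm (angle between spray_can's own z axis and vertical above 0.4 rad or distance of spray_can from where it was at the start of the episode above 0.03 m).
It fails at once if the hammer is shifted by more than 3 cm (distance of hammer from where it was at the start of the episode above 0.03 m).
It fails at once if the roll of tape is shifted by more than 3 cm (distance of tape from where it was at the start of the episode above 0.03 m).
Of bottle0, bottle1, bottle2, bottle3, bottle4 only 3 to 5 are there at a start; the rules pass over those that are not, and their reading is None.
At some moment in a run one of bottle0, bottle1, bottle2, bottle3, bottle4, tray may be knocked a few centimetres aside while the robot is not near it.
It also fails if it takes over 210 s, if anything falls off the work surface, if the arm or the gripper's body presses on something with over 40 N, if the wrist force passes 120 N, or if a joint passes its speed limit or range.

## Working session

There is one attempt and no reset: what is moved stays moved. The work goes in short steps, Python scripts to look and compute and a tool call to move; the robot and the scene stay as the last step left them, time stands still between calls to the robot, and variables do not carry over. Pictures are saved under pics/ and viewed, at most 14 in all, crops included, and the job is handed in when it is done.

Besides the shell and the picture viewer there is one more tool, called after ">>>" as name(argument=value, ...), one argument or row to a line, values as JSON. send_rows: Moves the arm, as the interface text tells. Shifts and turns lie within -1 to 1; 1 stands for 0.05 m of shift or pi rad of turn. Its arguments: {"type":"object","properties":{"moves":{"type":"array"}},"required":["moves"]}

```bash
mkdir -p pics; ls; python3 - <<'E'
from bench import ctrl,eyes
import cv2,numpy as np
np.set_printoptions(precision=4,suppress=True)
o=ctrl.get_obs();print(o);print(ctrl.grasp_offset)
for n in("scene","top"):
    p=eyes.camera_params(n);print(n,p)
    im=eyes.get_image(n)[:,:,::-1];cv2.imwrite(f'pics/{n}0.png',im)
E
```

```text
pics
{'time_s': 0.0, 'joint_positions': array([ 1.1561,  0.4694, -0.0486,  1.5337,  0.0241,  1.141 , -0.0823]), 'qd': array([ 0.0005,  0.0002, -0.0006, -0.0004,  0.0006,  0.0007,  0.0016]), 'tau': array([  0.0006, -50.7983,  -0.0804, -23.616 ,  -0.0613,   0.0377,
         0.0002]), 'tool_pos': array([ 0.2538, -0.6248,  0.188 ]), 'tcp_rot': array([-0.0009,  0.9814,  0.1917, -0.0002]), 'contact_force': array([ 0.1298,  0.5828, -0.1104]), 'moment': array([-0.0066,  0.0253, -0.0232]), 'grip_force': 0.0, 'finger_gap': 0.08712167327835676}
-0.0187
scene {'camera_matrix': array([[411.0131,   0.    , 280.819 ],
       [  0.    , 411.0131, 205.8518],
       [  0.    ,   0.    ,   1.    ]]), 'xyz': array([ 1.1416, -0.889 ,  0.7689]), 'rotation': array([-0.4611,  0.8371,  0.259 , -0.1398])}
top {'camera_matrix': array([[414.0104,   0.    , 285.189 ],
       [  0.    , 414.0104, 215.5173],
       [  0.    ,   0.    ,   1.    ]]), 'xyz': array([ 0.4755, -0.0086,  1.1817]), 'rotation': array([-0.0282,  0.7113, -0.7017,  0.0297])}
```

View pics/top0.png

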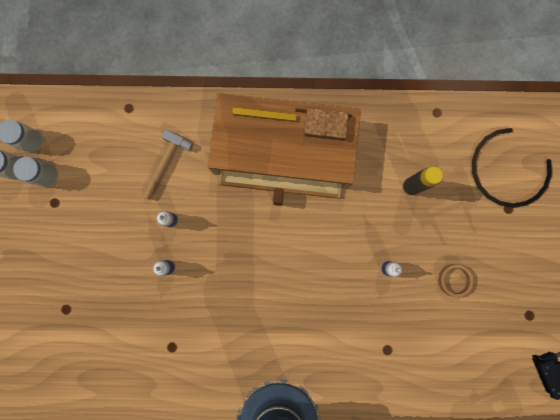

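View pics/scene0.png

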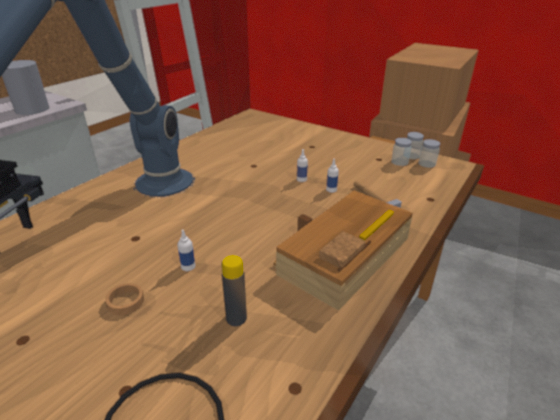

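```bash
cat > h.py <<'E'
import numpy as np,cv2
from scipy.spatial.transform import Rotation as R
from bench import ctrl,eyes
np.set_printoptions(precision=4,suppress=True)
def cam(n):
    p=eyes.camera_params(n);q=np.array(p['rotation']);q=R.from_quat(q,scalar_first=True).as_matrix() if q.shape==(4,) else q
    return p['camera_matrix'],np.array(p['xyz']),q
def back(n,u,v,z):
    K,c,M=cam(n);d=M@np.linalg.solve(K,[u,v,1]);return c+d*(z-c[2])/d[2]
def proj(n,P):
    K,c,M=cam(n);q=K@(M.T@(np.asarray(P,float)-c));return q[:2]/q[2]
def tool():
    o=ctrl.get_obs();m=R.from_quat(o['tcp_rot'],scalar_first=True).as_matrix()
    return o['tool_pos'],m,o
def go(p,yaw=None):
    """print tool shift in m to reach world p (TCP), if yaw: closing axis (tool y) direction mod pi; twist first"""
    t,m,o=tool();a=np.arctan2(m[1,1],m[0,1]);tw=0
    if yaw is not None:
        tw=-((yaw-a+np.pi/2)%np.pi-np.pi/2)
        if abs(tw)>1e-9: print('twist/pi',round(tw/np.pi,4))
        m=m@R.from_euler('z',tw).as_matrix()
    d=m.T@(np.asarray(p,float)-t);print('t',round(o['time_s'],2),'tool',t,'shift/0.05',d/0.05,'q',o['joint_positions'])
def crop(n,x0,y0,w,h,f,name,im=None):
    im=eyes.get_image(n)[:,:,::-1] if im is None else im
    c=cv2.resize(im[y0:y0+h,x0:x0+w],None,fx=f,fy=f,interpolation=cv2.INTER_CUBIC);cv2.imwrite('pics/'+name,c);return c
E
python3 - <<'E'
from h import *
t=cv2.imread('pics/top0.png');s=cv2.imread('pics/scene0.png')
a=crop(0,200,85,170,125,4.7,'riser.png',t)
A=cv2.resize(t[205:285,140:205],None,fx=5,fy=5);B=cv2.resize(t[245:305,365:480],None,fx=3.4,fy=3.4)
B=cv2.copyMakeBorder(B,0,400-B.shape[0],0,400-B.shape[1] if B.shape[1]<400 else 0,cv2.BORDER_CONSTANT)
cv2.imwrite('pics/bott.png',np.hstack([A,B[:400,:400]]))
for u,v in[(219,95),(360,107),(354,185),(210,168)]:print(back('top',u,v,.098))
print('pull',back('top',278,197,.069))
for u,v in[(167,219),(163,268),(392,269)]:print(back('top',u,v,.11))
print('tape',back('top',457,281,.025),'can',back('top',431,177,.18))
for u,v in[(165,140),(190,142),(151,198)]:print('ham',back('top',u,v,.02))
print(proj('scene',[0,0,0]))
E
```

```text
[0.8872 0.172  0.098 ]
[ 0.8596 -0.2074  0.098 ]
[ 0.6479 -0.1912  0.098 ]
[0.688  0.1905 0.098 ]
pull [0.6168 0.0097 0.069 ]
[0.5502 0.296  0.11  ]
[0.4239 0.3016 0.11  ]
[ 0.4292 -0.2869  0.11  ]
tape [ 0.3949 -0.489   0.025 ] can [ 0.6572 -0.366   0.18  ]
ham [0.7825 0.3356 0.02  ]
ham [0.7777 0.2641 0.02  ]
ham [0.6153 0.3689 0.02  ]
[163.9814 182.2575]
```

View pics/riser.png

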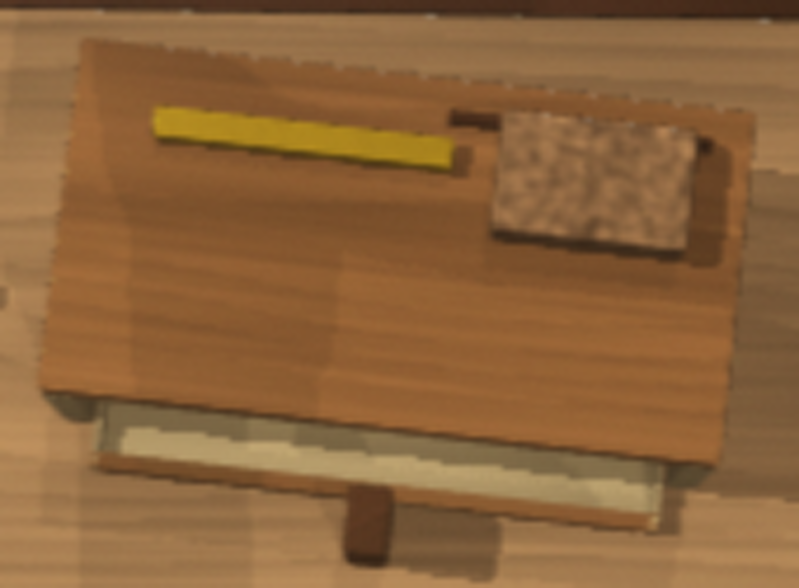

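View pics/bott.png

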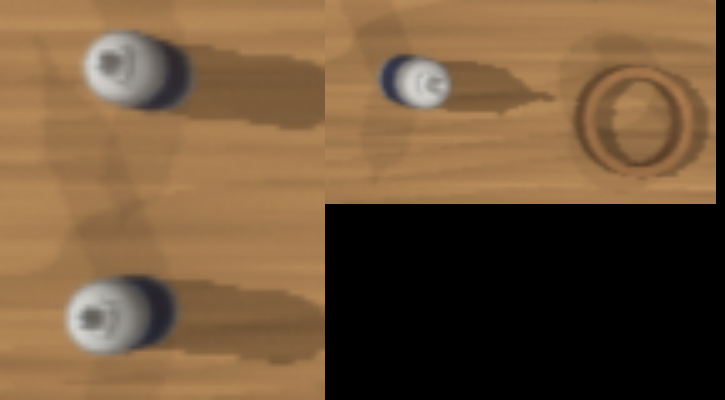

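```bash
python3 - <<'E'
from h import *
from scipy.optimize import least_squares
px=np.array([(217.4,93.5),(360.6,109),(352.6,183.9),(209.1,167.6)])
loc=np.array([(102.5,194),(102.5,-194),(-102.5,-194),(-102.5,194)])/1e3
def w(p,l,z):c,s=np.cos(p[2]),np.sin(p[2]);return np.array([p[0]+c*l[0]-s*l[1],p[1]+s*l[0]+c*l[1],z])
f=lambda p:np.ravel([proj('top',w(p,l,.098))-q for l,q in zip(loc,px)])
r=least_squares(f,[.77,0,-.1]);print('riser',r.x,r.fun)
pull=back('top',278.9,195.6,.069);yaw=r.x[2]
d=pull[:2]-r.x[:2];c,s=np.cos(yaw),np.sin(yaw);print('pull',pull,'in riser',c*d[0]+s*d[1],-s*d[0]+c*d[1])
for u,v in[(162,217.6),(158.4,268.6),(397.4,269.4)]:
    b=back('top',u,v,.126);print('bottle',b,proj('scene',b),proj('scene',[b[0],b[1],0]))
s=cv2.imread('pics/scene0.png')
L=[cv2.resize(s[y:y+60,x:x+44],None,fx=6,fy=6) for x,y in((282,140),(312,150),(166,222))]
cv2.imwrite('pics/sb.png',np.hstack(L))
E
```

```text
riser [ 0.7714 -0.0068 -0.0972] [ 0.0285 -0.3332  0.3199 -0.151   0.9092  0.1113 -1.2536  0.3225]
pull [0.6207 0.0073 0.069 ] in riser -0.15132080428877212 -0.0006098237039887117
bottle [0.5525 0.3043 0.126 ] [331.9135 160.0564] [329.4879 190.7515]
bottle [0.423  0.3086 0.126 ] [301.4928 150.8301] [300.457  180.6778]
bottle [ 0.4291 -0.2965  0.126 ] [183.7518 230.1076] [189.1681 266.2877]
```

View pics/sb.png

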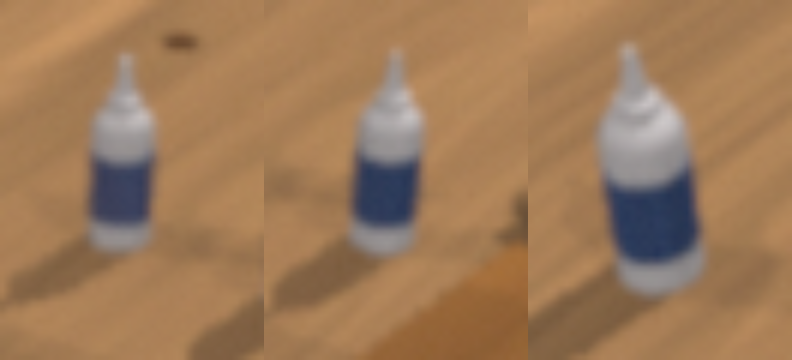

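```bash
python3 - <<'E'
from h import *
t,m,o=tool();print(m)
go([.6207,.0073,.12],1.4736)
E
```

```text
[[ 0.9265  0.3763 -0.0007]
 [ 0.3763 -0.9265  0.0016]
 [-0.0001 -0.0018 -1.    ]]
twist/pi 0.1537
t 0.1 tool [ 0.2538 -0.6248  0.1881] shift/0.05 [  6.0781 -13.2932   1.3768] q [ 1.1561  0.4694 -0.0486  1.5335  0.0241  1.141  -0.0824]
```

>>> send_rows(
  moves=[
    [[0,0,0,0.0512,1],[0,0,0,0.0512,1],[0,0,0,0.0513,1],[0.38,-0.83,0,0,1],[0.38,-0.83,0,0,1]],
  ],
)

```text
time_s: 0.72
tool_pos: [0.3, -0.5454, 0.1883]
tcp_rot: [-0.0, 0.999, -0.049, -0.0]
contact_force: [0.4, 1.2, 1.1]
finger_gap: 0.087
grip_force: 0.0
```

>>> send_rows(
  moves=[
    [[0.38,-0.83,0,0,1],[0.38,-0.83,0,0,1],[0.38,-0.83,0,0,1],[0.38,-0.83,0,0,1],[0.38,-0.83,0,0,1]],
  ],
)

```text
time_s: 1.35
tool_pos: [0.4149, -0.3476, 0.1888]
tcp_rot: [-0.0, 0.999, -0.049, -0.0]
contact_force: [0.9, 0.6, 0.0]
finger_gap: 0.0871
grip_force: 0.0
```

>>> send_rows(
  moves=[
    [[0.38,-0.83,0,0,1],[0.38,-0.83,0,0,1],[0.38,-0.83,0,0,1],[0.38,-0.83,0,0,1],[0.38,-0.83,0,0,1]],
  ],
)

```text
time_s: 1.98
tool_pos: [0.5295, -0.1505, 0.1887]
tcp_rot: [0.0, 0.999, -0.049, -0.0]
contact_force: [0.4, -0.7, 0.3]
finger_gap: 0.0872
grip_force: 0.0
```

>>> send_rows(
  moves=[
    [[0.38,-0.83,0,0,1],[0.38,-0.83,0,0,1],[0.38,-0.83,0.3,0,1],[0,0,0.5,0,1],[0,0,0.5,0,1]],
  ],
)

```text
time_s: 2.6
tool_pos: [0.5979, -0.0326, 0.1229]
tcp_rot: [-0.0, 0.999, -0.048, -0.0]
contact_force: [-0.4, -0.6, -0.0]
finger_gap: 0.087
grip_force: 0.0
```

```bash
python3 - <<'E'
from h import *
go([.6207,.0073,.038],1.4736)
E
```

```text
twist/pi 0.0005
t 2.6 tool [ 0.5979 -0.0326  0.1229] shift/0.05 [ 0.3773 -0.8382  1.6973] q [ 0.1605  0.4218 -0.2324  1.781   0.1159  0.9527 -1.7859]
```

>>> send_rows(
  moves=[
    [[0.38,-0.84,0,0,1],[0,0,0.6,0,1],[0,0,0.6,0,1],[0,0,0.5,0,1],[0,0,0,0,1]],
  ],
)

```text
time_s: 3.22
tool_pos: [0.6188, 0.0063, 0.0367]
tcp_rot: [0.0, 0.999, -0.048, -0.003]
contact_force: [0.3, 0.5, 0.4]
finger_gap: 0.0869
grip_force: 0.0
```

>>> send_rows(
  moves=[
    [[0,0,0,0,0.2],[0,0,0,0,0.1],[0,0,0,0,0],[0,0,0,0,0],[0,0,0,0,0]],
  ],
)

```text
time_s: 3.85
tool_pos: [0.6211, 0.0065, 0.0393]
tcp_rot: [0.0, 0.999, -0.049, 0.0]
contact_force: [0.0, -0.7, 0.3]
finger_gap: 0.0451
grip_force: 0.0
```

>>> send_rows(
  moves=[
    [[-0.1,0,0,0,0],[-0.3,0,0,0,0],[-0.3,0,0,0,0],[-0.3,0,0,0,0],[-0.3,0,0,0,0]],
  ],
)

```text
time_s: 4.47
tool_pos: [0.555, 0.013, 0.0391]
tcp_rot: [0.0, 0.999, -0.048, -0.0]
contact_force: [0.3, 0.9, -0.5]
finger_gap: 0.0017
grip_force: 0.0
```

>>> send_rows(
  moves=[
    [[0,0,0,0,0.8],[0,0,0,0,0.8],[0,0,0,0,0.8],[0,0,0,0,0.8],[0,0,0,0,0.8]],
  ],
)

```text
time_s: 5.1
tool_pos: [0.5565, 0.0128, 0.039]
tcp_rot: [0.0, 0.999, -0.049, 0.0]
contact_force: [-0.0, 0.6, 0.1]
finger_gap: 0.0437
grip_force: 0.0
```

>>> send_rows(
  moves=[
    [[0,0,0,0,0.8],[0,0,0,0,0.8],[0,0,0,0,0.8],[0.3,0,0,0,0.8],[0.3,0,0,0,0.8]],
  ],
)

```text
time_s: 5.72
tool_pos: [0.5878, 0.0098, 0.0392]
tcp_rot: [-0.0, 0.999, -0.049, 0.001]
contact_force: [0.5, -0.2, 0.1]
finger_gap: 0.0695
grip_force: 0.0
```

>>> send_rows(
  moves=[
    [[0.3,0,0,0,0.8],[0.3,0,0,0,0.8],[0.1,0,0,0,0.8],[0,0,0,0,0.2],[0,0,0,0,0]],
  ],
)

```text
time_s: 6.35
tool_pos: [0.6204, 0.0066, 0.0389]
tcp_rot: [0.0, 0.999, -0.048, -0.0]
contact_force: [-0.6, 0.3, -0.8]
finger_gap: 0.0569
grip_force: 0.0
```

>>> send_rows(
  moves=[
    [[0,0,0,0,0],[0,0,0,0,0],[0,0,0,0,0],[0,0,0,0,0],[0,0,0,0,0]],
  ],
)

```text
time_s: 6.98
tool_pos: [0.621, 0.0065, 0.0391]
tcp_rot: [0.0, 0.999, -0.049, 0.0]
contact_force: [0.1, 0.1, 0.7]
finger_gap: 0.0076
grip_force: 0.0
```

>>> send_rows(
  moves=[
    [[0,0,0,0,0],[0,0,0,0,0],[0,0,0,0,0],[0,0,0,0,0],[0,0,0,0,0]],
  ],
)

```text
time_s: 7.6
tool_pos: [0.621, 0.0065, 0.0391]
tcp_rot: [0.0, 0.999, -0.048, 0.0]
contact_force: [-0.2, 0.1, 0.5]
finger_gap: 0.0004
grip_force: 0.0
```

```bash
python3 - <<'E'
from h import *
t=eyes.get_image('top')[:,:,::-1];s=eyes.get_image('scene')[:,:,::-1]
cv2.imwrite('pics/c1.png',np.vstack([cv2.resize(t[120:270,140:410],None,fx=2.2,fy=2.2),cv2.resize(s[170:295,220:490],None,fx=2.2,fy=2.2)]))
E
```

```text
(no output)
```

View pics/c1.png

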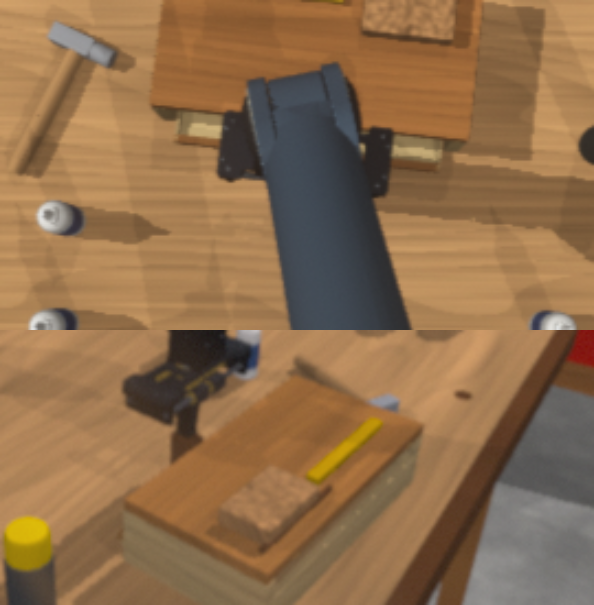

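```bash
python3 - <<'E'
from h import *
t,m,o=tool()
f=lambda p:(proj('scene',p)-[220,170])*2.2+[0,330]
g=lambda p:(proj('top',p)-[140,120])*2.2
print('tcp',f(t),f(t+[0,0,.06]))
for z in(0,.069):print('pull',z,f([.6207,.0073,z]), 'top',g([.6207,.0073,z]))
im=eyes.get_image('scene')[:,:,::-1]
crop('scene',260,150,120,90,6.5,'c2.png',im)
E
```

```text
tcp [183.82   454.0155] [185.339  417.9951]
pull 0 [182.9741 476.1537] top [306.2349 173.1637]
pull 0.069 [184.6724 435.9423] top [305.5811 166.3087]
```

View pics/c2.png

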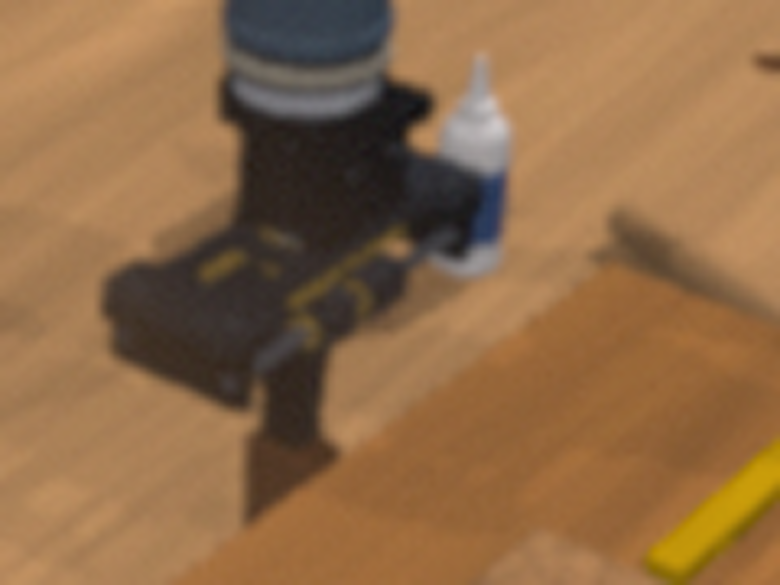

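```bash
python3 - <<'E'
from h import *
t0=cv2.imread('pics/top0.png');s0=cv2.imread('pics/scene0.png')
t=eyes.get_image('top')[:,:,::-1];s=eyes.get_image('scene')[:,:,::-1]
def m(a,b,x,y,w,h):
    r=cv2.matchTemplate(b[y-12:y+h+12,x-12:x+w+12],np.ascontiguousarray(a[y:y+h,x:x+w]),cv2.TM_CCOEFF_NORMED)
    _,v,_,l=cv2.minMaxLoc(r);print(np.array(l)-12,round(v,3))
m(t0,t,216,176,18,14);m(t0,t,325,186,20,14);m(s0,s,296,212,18,18)
print(proj('top',[.2538,-.6248,.188]),proj('scene',[.6,0,.069]),proj('scene',[.65,0,.069]))
for im in(s0,s):
    g=im[205:235,292:322].astype(int);mask=(g.sum(2)<190);print(mask.astype(int)@np.ones(30,int))
    for r in mask[::2]:print(''.join('#' if x else '.' for x in r))
E
```

```text
[0 0] 0.983
[1 0] 0.84
[0 0] 0.675
[544.8309 347.6433] [296.8948 217.0951] [311.024  222.4065]
[0 0 0 0 0 0 0 0 0 0 0 0 0 1 4 6 8 9 7 5 5 3 2 1 0 0 0 0 0 0]
..............................
..............................
..............................
..............................
..............................
..............................
..............................
.......####...................
.......########...............
.......#######................
.......#####..................
.......##.....................
..............................
..............................
..............................
[16 18 18 16 15 14 12 10  8  8  8  9  9 11 12 12 11  9  7  6  5  3  2  1
  0  0  0  0  0  0]
########..########............
##################............
#######..########.............
..####...########.............
.........########.............
.........########.............
........#########.............
.......############...........
.......###########............
.......#######................
.......#####..................
.......##.....................
..............................
..............................
..............................
```

>>> send_rows(
  moves=[
    [[0,0,0,0,0.7],[0,0,0,0,0.7],[0,0,0,0,0.7],[0,0,0,0,0.7],[0,0,0,0,0.7]],
  ],
)

```text
time_s: 8.48
tool_pos: [0.621, 0.0065, 0.0391]
tcp_rot: [0.0, 0.999, -0.049, 0.0]
contact_force: [0.7, 0.5, -0.1]
finger_gap: 0.0429
grip_force: 0.0
```

>>> send_rows(
  moves=[
    [[0,0,0,0,0.7],[0,0,0,0,0.7],[0,0,0,0,0.7],[0,0,0,0,0.7],[0,0,0,0,0.7]],
  ],
)

```text
time_s: 9.1
tool_pos: [0.621, 0.0065, 0.0391]
tcp_rot: [0.0, 0.999, -0.049, 0.0]
contact_force: [0.3, -0.5, -0.1]
finger_gap: 0.0605
grip_force: 0.0
```

```bash
python3 - <<'E'
from h import *
t,m,o=tool();print(t,o['finger_gap'],m)
for sgn in(1,-1):
  for z in (0,-.03,-.06):print(sgn,z,proj('scene',t+m@[0,sgn*.035,z]))
crop('scene',270,180,70,54,11,'c3.png')
E
```

```text
[0.621  0.0065 0.0391] 0.06052926406241139 [[ 0.9953 -0.0969  0.    ]
 [-0.0969 -0.9953 -0.0001]
 [ 0.      0.0001 -1.    ]]
1 0 [296.5481 231.4912]
1 -0.03 [296.8033 223.3265]
1 -0.06 [297.0652 214.9447]
-1 0 [310.3076 221.4377]
-1 -0.03 [310.7277 213.4385]
-1 -0.06 [311.1585 205.2343]
```

View pics/c3.png

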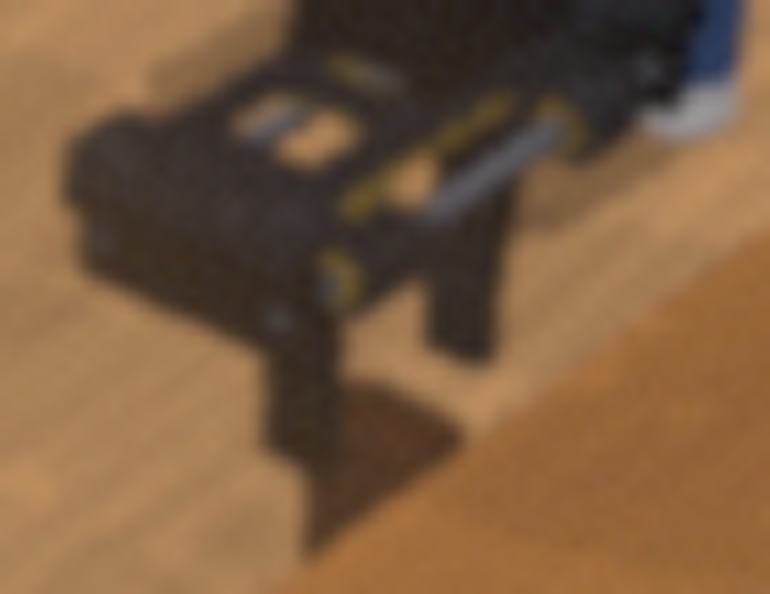

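>>> send_rows(
  moves=[
    [[0,0,0.3,0,0.7],[0,0,0.3,0,0.7],[0,0,0,0,0],[0,0,0,0,0],[0,0,0,0,0]],
  ],
)

```text
time_s: 9.78
tool_pos: [0.6215, 0.0066, 0.0095]
tcp_rot: [-0.0, 0.999, -0.048, 0.0]
contact_force: [0.1, 0.7, 1.0]
finger_gap: 0.0384
grip_force: 0.0
```

>>> send_rows(
  moves=[
    [[0,0,0,0,0],[0,0,0,0,0],[0,0,0,0,0],[0,0,0,0,0],[0,0,0,0,0]],
  ],
)

```text
time_s: 10.4
tool_pos: [0.6214, 0.0073, 0.0095]
tcp_rot: [-0.0, 0.999, -0.048, 0.0]
contact_force: [-0.2, 3.0, 3.7]
finger_gap: 0.0263
grip_force: 30.0
```

>>> send_rows(
  moves=[
    [[-0.12,0,0,0,0],[-0.3,0,0,0,0],[-0.3,0,0,0,0],[-0.3,0,0,0,0],[-0.3,0,0,0,0]],
  ],
)

```text
time_s: 11.02
tool_pos: [0.555, 0.0127, 0.0095]
tcp_rot: [0.0, 0.999, -0.049, 0.001]
contact_force: [5.5, -0.5, 3.0]
finger_gap: 0.0257
grip_force: 30.0
```

>>> send_rows(
  moves=[
    [[-0.3,0,0,0,0],[-0.3,0,0,0,0],[-0.3,0,0,0,0],[-0.3,0,0,0,0],[-0.2,0,0,0,0]],
  ],
)

```text
time_s: 11.65
tool_pos: [0.4853, 0.0199, 0.0094]
tcp_rot: [-0.0, 0.999, -0.048, 0.001]
contact_force: [6.0, 0.2, 3.5]
finger_gap: 0.0259
grip_force: 30.0
```

>>> send_rows(
  moves=[
    [[0,0,0,0,0],[0,0,0,0,0.8],[0,0,0,0,0.8],[0,0,0,0,0.8],[0,0,0,0,0.8]],
  ],
)

```text
time_s: 12.28
tool_pos: [0.485, 0.0196, 0.0087]
tcp_rot: [0.0, 0.999, -0.049, -0.001]
contact_force: [0.3, 0.6, -0.2]
finger_gap: 0.0579
grip_force: 0.0
```

>>> send_rows(
  moves=[
    [[0,0,-0.4,0,0.8],[0,0,-0.8,0,0],[0,0,-0.8,0,0],[0,0,-0.8,0,0],[0,0,-0.4,0,0]],
  ],
)

```text
time_s: 12.9
tool_pos: [0.4864, 0.0198, 0.1713]
tcp_rot: [-0.0, 0.999, -0.049, 0.002]
contact_force: [-0.4, -0.5, 0.4]
finger_gap: 0.0377
grip_force: 0.0
```

```bash
python3 - <<'E'
from h import *
go([.44,-.13,.02])
E
```

```text
t 12.9 tool [0.4864 0.0198 0.1713] shift/0.05 [-0.6429  3.0735  3.0226] q [ 0.1166  0.1942 -0.2782  1.9785  0.0646  0.9742 -1.8608]
```

>>> send_rows(
  moves=[
    [[-0.16,0.77,0,0,0],[-0.16,0.77,0,0,0],[-0.16,0.77,0,0,0],[-0.16,0.76,0,0,0],[0,0,0.7,0,0]],
  ],
)

```text
time_s: 13.52
tool_pos: [0.4399, -0.1337, 0.1356]
tcp_rot: [0.001, 0.999, -0.052, 0.003]
contact_force: [0.3, 0.4, -0.7]
finger_gap: 0.0005
grip_force: 0.0
```

>>> send_rows(
  moves=[
    [[0,0,0.7,0,0],[0,0,0.7,0,0],[0,0,0.6,0,0],[0,0,0.4,0,0],[0,0,0.2,0,0]],
  ],
)

```text
time_s: 14.15
tool_pos: [0.4381, -0.1298, 0.0029]
tcp_rot: [-0.0, 0.999, -0.048, -0.001]
contact_force: [1.0, 0.0, 0.3]
finger_gap: 0.0001
grip_force: 0.0
```

>>> send_rows(
  moves=[
    [[0,0,0.1,0,0],[0,0,0.1,0,0],[0,0,0.1,0,0],[0,0,0.1,0,0],[0,0,0,0,0]],
  ],
)

```text
time_s: 14.78
tool_pos: [0.4387, -0.1299, -0.0162]
tcp_rot: [-0.0, 0.999, -0.049, -0.0]
contact_force: [-0.0, 0.1, 0.3]
finger_gap: 0.0007
grip_force: 0.0
```

Confirmed that the reported TCP reads low; find the exact bias.

>>> send_rows(
  moves=[
    [[0,0,0.06,0,0],[0,0,0.06,0,0],[0,0,0.06,0,0],[0,0,0,0,0]],
  ],
)

```text
time_s: 15.28
tool_pos: [0.4387, -0.1299, -0.0252]
tcp_rot: [-0.0, 0.999, -0.048, -0.0]
contact_force: [0.3, -0.2, 0.3]
finger_gap: 0.0008
grip_force: 0.0
```

>>> send_rows(
  moves=[
    [[0,0,0.04,0,0],[0,0,0.04,0,0],[0,0,0,0,0]],
  ],
)

```text
time_s: 15.65
tool_pos: [0.4388, -0.1299, -0.0291]
tcp_rot: [-0.0, 0.999, -0.049, -0.0]
contact_force: [-0.5, -0.5, -0.1]
finger_gap: 0.0006
grip_force: 0.0
```

>>> send_rows(
  moves=[
    [[0,0,0.04,0,0],[0,0,0.04,0,0],[0,0,0,0,0]],
  ],
)

```text
time_s: 16.02
tool_pos: [0.4389, -0.13, -0.033]
tcp_rot: [0.0, 0.999, -0.048, -0.0]
contact_force: [0.7, -0.8, -0.7]
finger_gap: 0.0004
grip_force: 0.0
```

>>> send_rows(
  moves=[
    [[0,0,0.04,0,0],[0,0,0,0,0]],
  ],
)

```text
time_s: 16.27
tool_pos: [0.4391, -0.13, -0.0332]
tcp_rot: [0.0, 0.999, -0.049, -0.0]
contact_force: [-4.7, 1.9, 22.1]
finger_gap: 0.0005
grip_force: 11.2
```

>>> send_rows(
  moves=[
    [[0,0,0.04,0,0],[0,0,0,0,0]],
  ],
)

```text
time_s: 16.52
tool_pos: [0.439, -0.1301, -0.0333]
tcp_rot: [0.001, 0.999, -0.049, -0.0]
contact_force: [-10.3, 3.5, 45.5]
finger_gap: 0.0006
grip_force: 22.7
```

>>> send_rows(
  moves=[
    [[0,0,0.04,0,0],[0,0,0,0,0]],
  ],
)

```text
time_s: 16.77
tool_pos: [0.4391, -0.1301, -0.0334]
tcp_rot: [0.001, 0.999, -0.049, -0.0]
contact_force: [-16.3, 4.0, 68.8]
finger_gap: 0.0005
grip_force: 34.2
```

```bash
sed -i "s/return o\['tool_pos'\],m,o/return o['tool_pos']+[0,0,.033],m,o/" h.py; python3 - <<'E'
from h import *
go([.4291,-.2965,.20])
E
```

```text
t 16.77 tool [ 0.4391 -0.1301 -0.0004] shift/0.05 [ 0.123   3.3389 -4.0028] q [ 0.2966  0.4688 -0.1246  2.2101  0.1283  0.4693 -1.5973]
```

>>> send_rows(
  moves=[
    [[0,0,-0.6,0,0.8],[0,0,-0.9,0,0.8],[0,0,-0.9,0,0.8],[0,0,-0.9,0,0.8],[0,0,-0.8,0,0.8]],
  ],
)

```text
time_s: 17.4
tool_pos: [0.4389, -0.13, 0.1678]
tcp_rot: [0.0, 0.999, -0.049, 0.001]
contact_force: [0.2, 0.3, -0.5]
finger_gap: 0.0425
grip_force: 0.0
```

>>> send_rows(
  moves=[
    [[0.03,0.8,0,0,0.8],[0.03,0.8,0,0,0.8],[0.03,0.8,0,0,0.8],[0.03,0.8,0,0,0.8],[0,0.1,0,0,0.8]],
  ],
)

```text
time_s: 18.02
tool_pos: [0.4278, -0.2978, 0.1658]
tcp_rot: [0.0, 0.999, -0.051, -0.0]
contact_force: [1.0, -0.1, -0.4]
finger_gap: 0.0697
grip_force: 0.0
```

```bash
python3 - <<'E'
from h import *
go([.4291,-.2965,.20],1.4736)
t=eyes.get_image('top')[:,:,::-1];s=eyes.get_image('scene')[:,:,::-1]
cv2.imwrite('pics/topB.png',t);cv2.imwrite('pics/sceneB.png',s)
a=cv2.resize(t[160:260,205:375],None,fx=4.4,fy=4.4,interpolation=2)
b=cv2.resize(s[165:285,210:330],None,fx=1.33,fy=1.33)
b=cv2.copyMakeBorder(b,0,0,0,a.shape[1]-b.shape[1],0)
cv2.imwrite('pics/d1.png',np.vstack([a,b]))
E
```

```text
twist/pi -0.0016
t 18.02 tool [ 0.4278 -0.2978  0.1988] shift/0.05 [ 0.0235 -0.029  -0.0248] q [ 0.5712  0.2441 -0.053   1.9211  0.0168  0.9768 -1.1627]
```

View pics/d1.png

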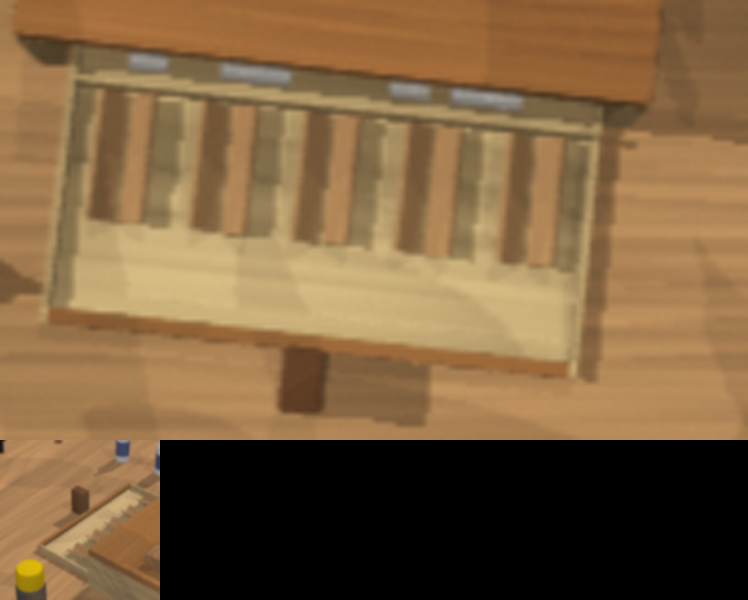

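>>> send_rows(
  moves=[
    [[0.02,-0.03,0.6,-0.001,0.8],[0,0,0.7,0,0.8],[0,0,0.7,0,0.8],[0,0,0.5,0,0.8],[0,0,0.24,0,0.8]],
  ],
)

```text
time_s: 18.75
tool_pos: [0.4297, -0.2912, 0.0278]
tcp_rot: [-0.001, 0.999, -0.046, -0.001]
contact_force: [0.8, -0.2, 0.6]
finger_gap: 0.0696
grip_force: 0.0
```

>>> send_rows(
  moves=[
    [[0,0,0,0,0],[0,0,0,0,0],[0,0,0,0,0],[0,0,0,0,0],[0,0,0,0,0]],
  ],
)

```text
time_s: 19.38
tool_pos: [0.4307, -0.294, 0.0298]
tcp_rot: [0.001, 0.999, -0.047, 0.001]
contact_force: [-0.0, -0.3, 3.1]
finger_gap: 0.0401
grip_force: 29.6
```

>>> send_rows(
  moves=[
    [[0,0,0,0,0],[0,0,0,0,0],[0,0,0,0,0]],
  ],
)

```text
time_s: 19.75
tool_pos: [0.4308, -0.294, 0.0298]
tcp_rot: [0.001, 0.999, -0.047, 0.001]
contact_force: [-0.7, -1.9, 6.4]
finger_gap: 0.0402
grip_force: 29.6
```

>>> send_rows(
  moves=[
    [[-0.2,0,0,0,0],[-0.2,0,0,0,0],[-0.2,0,0,0,0],[-0.2,0,0,0,0]],
  ],
)

```text
time_s: 20.25
tool_pos: [0.3913, -0.2901, 0.0297]
tcp_rot: [0.001, 0.999, -0.047, 0.002]
contact_force: [2.9, -1.5, 3.1]
finger_gap: 0.0394
grip_force: 30.0
```

>>> send_rows(
  moves=[
    [[-0.17,0,0.08,0,0],[-0.17,0,0.09,0,0],[-0.16,0,0.12,0,0]],
  ],
)

```text
time_s: 20.62
tool_pos: [0.3636, -0.2876, 0.0156]
tcp_rot: [0.0, 0.999, -0.047, -0.001]
contact_force: [-4.3, -1.9, 14.4]
finger_gap: 0.0394
grip_force: 30.0
```

```bash
python3 - <<'E'
from h import *
t,m,o=tool();print(t)
s=eyes.get_image('scene')[:,:,::-1]
print(proj('scene',t))
crop('scene',130,190,110,90,6,'e1.png',s)
E
```

```text
[ 0.3636 -0.2876  0.0486]
[172.9323 242.9872]
```

View pics/e1.png

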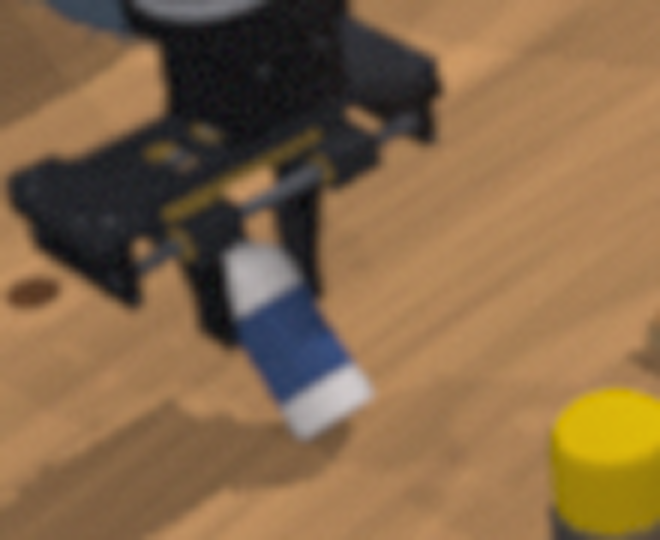

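>>> send_rows(
  moves=[
    [[-0.1,0,0.12,0,0],[-0.12,0,0.15,0,0],[-0.12,0,0.15,0,0],[-0.08,0,0.2,0,0],[0,0,0,0,0]],
  ],
)

```text
time_s: 21.3
tool_pos: [0.3407, -0.2835, -0.0176]
tcp_rot: [-0.002, 0.999, -0.047, -0.003]
contact_force: [-2.6, -0.2, 1.2]
finger_gap: 0.0394
grip_force: 30.0
```

>>> send_rows(
  moves=[
    [[0,0,-0.5,0,0],[0,0,-0.8,0,0],[0,0,-0.8,0,0],[0,0,-0.8,0,0],[0,0,-0.5,0,0]],
  ],
)

```text
time_s: 21.92
tool_pos: [0.3443, -0.2844, 0.1549]
tcp_rot: [-0.0, 0.999, -0.046, 0.0]
contact_force: [0.8, -0.1, -1.8]
finger_gap: 0.0395
grip_force: 30.0
```

```bash
cat >> h.py <<'E'
YAW=-.0972
def tray(l,P=(.4845,.0197),yaw=YAW):
    c,s=np.cos(yaw),np.sin(yaw);x=l[0]+.1175;return np.array([P[0]+c*x-s*l[1],P[1]+s*x+c*l[1],l[2]])
E
python3 - <<'E'
from h import *
f=lambda l:(proj('top',tray(l))-[205,160])*4.4
for y in(-.132,-.066,0,.066,.132):print(y,f((-.028,y,.0067)),f((.055,y,.0067)))
print('pulltop',f((-.1175,0,.069)),'frontwall',f((-.0975,.172,.016)),f((-.0975,-.172,.016)))
go(tray((-.021,-.132,.09)),YAW+np.pi/2)
s=eyes.get_image('scene')[:,:,::-1];cv2.imwrite('pics/e2.png',s[60:340,60:340])
E
```

```text
-0.132 [522.3445 263.8057] [535.4711 137.3161]
-0.066 [420.9074 252.5448] [434.6089 126.1639]
0 [319.5418 241.2918] [333.8175 115.0194]
0.066 [218.2477 230.0467] [233.0968 103.8828]
0.132 [117.025  218.8095] [132.4466  92.754 ]
pulltop [301.5116 378.266 ] frontwall [ 39.9399 318.0205] [574.8386 377.6026]
twist/pi 0.0014
t 21.93 tool [ 0.3443 -0.2844  0.1879] shift/0.05 [ 4.1297 -3.6855  1.9603] q [ 0.6524  0.1363 -0.0616  2.0874  0.01    0.9182 -1.0784]
```

View pics/e2.png

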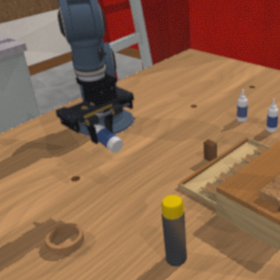

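>>> send_rows(
  moves=[
    [[0.69,-0.615,0,0.0014,0],[0.69,-0.615,0,0,0],[0.69,-0.615,0,0,0],[0.69,-0.615,0,0,0],[0.69,-0.615,0,0,0]],
  ],
)

```text
time_s: 22.6
tool_pos: [0.5308, -0.1473, 0.1519]
tcp_rot: [-0.0, 0.999, -0.049, -0.002]
contact_force: [0.8, -0.1, -1.9]
finger_gap: 0.0391
grip_force: 30.0
```

>>> send_rows(
  moves=[
    [[0.68,-0.61,0.2,0,0],[0,0,0.6,0,0],[0,0,0.6,0,0],[0,0,0.5,0,0],[0,0,0,0,0]],
  ],
)

```text
time_s: 23.22
tool_pos: [0.5646, -0.121, 0.0553]
tcp_rot: [-0.001, 0.999, -0.049, -0.004]
contact_force: [-0.2, -0.4, -1.7]
finger_gap: 0.0394
grip_force: 30.0
```

```bash
python3 - <<'E'
from h import *
go(tray((-.021,-.132,.023)),YAW+np.pi/2)
E
```

```text
twist/pi -0.0001
t 23.23 tool [ 0.5646 -0.121   0.0883] shift/0.05 [ 0.0718 -0.0039  1.3054] q [ 0.2759  0.4727 -0.1797  1.8821  0.112   0.8045 -1.6312]
```

>>> send_rows(
  moves=[
    [[0.05,0,0.3,0,0],[0,0,0.25,0,0],[0,0,0.2,0,0],[0,0,0.15,0,0],[0,0,0.12,0,0]],
  ],
)

```text
time_s: 23.85
tool_pos: [0.5704, -0.1223, 0.0072]
tcp_rot: [0.0, 0.999, -0.049, 0.0]
contact_force: [-0.1, -0.1, -1.9]
finger_gap: 0.0394
grip_force: 30.0
```

>>> send_rows(
  moves=[
    [[0,0,0.1,0,0],[0,0,0.08,0,0],[0,0,0,0,0]],
  ],
)

```text
time_s: 24.22
tool_pos: [0.5709, -0.1219, -0.0012]
tcp_rot: [-0.0, 0.999, -0.049, 0.0]
contact_force: [-0.1, 0.5, 0.6]
finger_gap: 0.0393
grip_force: 30.0
```

>>> send_rows(
  moves=[
    [[0,0,0.06,0,0],[0,0,0,0,0]],
  ],
)

```text
time_s: 24.48
tool_pos: [0.5708, -0.1216, -0.0042]
tcp_rot: [-0.0, 0.999, -0.049, 0.0]
contact_force: [-0.7, 3.2, 1.5]
finger_gap: 0.0395
grip_force: 30.0
```

>>> send_rows(
  moves=[
    [[0,0,0.05,0,0],[0,0,0,0,0]],
  ],
)

```text
time_s: 24.72
tool_pos: [0.5702, -0.1218, -0.0071]
tcp_rot: [-0.0, 0.999, -0.049, -0.0]
contact_force: [-1.4, 3.2, 3.8]
finger_gap: 0.0395
grip_force: 30.0
```

>>> send_rows(
  moves=[
    [[0,0,0.05,0,0],[0,0,0,0,0]],
  ],
)

```text
time_s: 24.98
tool_pos: [0.5699, -0.1219, -0.0098]
tcp_rot: [-0.0, 0.999, -0.049, -0.0]
contact_force: [-2.2, 3.4, 3.7]
finger_gap: 0.0395
grip_force: 30.0
```

```bash
python3 - <<'E'
from h import *
t,m,o=tool();print(t,o['contact_force'])
s=eyes.get_image('scene')[:,:,::-1]
crop('scene',205,195,100,75,7,'e3.png',s)
E
```

```text
[ 0.5699 -0.1219  0.0232] [-2.1903  3.3819  3.7157]
```

View pics/e3.png

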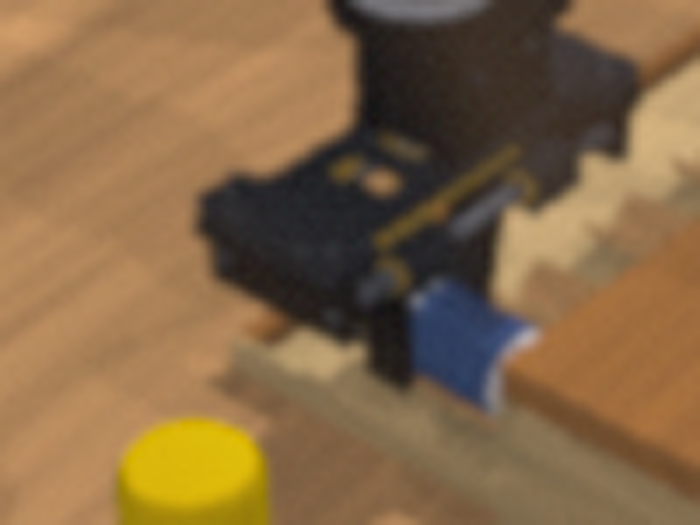

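>>> send_rows(
  moves=[
    [[0,0,0.04,0,0],[0,0,0,0,0]],
  ],
)

```text
time_s: 25.28
tool_pos: [0.57, -0.1219, -0.0116]
tcp_rot: [-0.0, 0.999, -0.049, -0.0]
contact_force: [-2.3, 4.8, 2.6]
finger_gap: 0.0395
grip_force: 30.0
```

>>> send_rows(
  moves=[
    [[0,0,0.04,0,0],[0,0,0,0,0]],
  ],
)

```text
time_s: 25.52
tool_pos: [0.5706, -0.1214, -0.0127]
tcp_rot: [-0.0, 0.999, -0.049, 0.0]
contact_force: [-4.1, 5.2, 8.3]
finger_gap: 0.0394
grip_force: 30.0
```

>>> send_rows(
  moves=[
    [[0,0,0.04,0,0],[0,0,0,0,0]],
  ],
)

```text
time_s: 25.78
tool_pos: [0.5711, -0.1209, -0.0136]
tcp_rot: [-0.001, 0.999, -0.049, 0.001]
contact_force: [-5.3, 7.0, 14.4]
finger_gap: 0.0391
grip_force: 30.0
```

>>> send_rows(
  moves=[
    [[0,0,0.02,0,0],[0,0,0,0,0]],
  ],
)

```text
time_s: 26.02
tool_pos: [0.5711, -0.1209, -0.0137]
tcp_rot: [-0.001, 0.999, -0.049, 0.0]
contact_force: [-7.9, 6.8, 21.5]
finger_gap: 0.0391
grip_force: 30.0
```

>>> send_rows(
  moves=[
    [[0,0,-0.04,0,0.6],[0,0,0,0,0.6],[0,0,0,0,0.6],[0,0,0,0,0.6],[0,0,-0.2,0,0.6]],
  ],
)

```text
time_s: 26.65
tool_pos: [0.5696, -0.1225, -0.005]
tcp_rot: [-0.0, 0.999, -0.049, -0.001]
contact_force: [0.5, 0.1, 1.0]
finger_gap: 0.052
grip_force: 0.0
```

>>> send_rows(
  moves=[
    [[0,0,-0.5,0,0.6],[0,0,-0.8,0,0.8],[0,0,-0.8,0,0.8],[0,0,-0.8,0,0.8],[0,0,-0.7,0,0.8]],
  ],
)

```text
time_s: 27.28
tool_pos: [0.5707, -0.1224, 0.178]
tcp_rot: [0.0, 0.999, -0.049, 0.001]
contact_force: [0.3, 0.5, -0.4]
finger_gap: 0.0691
grip_force: 0.0
```

```bash
python3 - <<'E'
from h import *
go([.5525,.3043,.20],YAW+np.pi/2);go([.423,.3086,.20],YAW+np.pi/2)
E
```

```text
twist/pi -0.0003
t 27.27 tool [ 0.5707 -0.1224  0.211 ] shift/0.05 [-1.1901 -8.4576  0.2151] q [ 0.2919  0.3379 -0.1952  1.7634  0.0747  1.0455 -1.599 ]
twist/pi -0.0003
t 27.27 tool [ 0.5707 -0.1224  0.211 ] shift/0.05 [-3.7762 -8.2918  0.2101] q [ 0.2919  0.3379 -0.1952  1.7634  0.0747  1.0455 -1.599 ]
```

```bash
cat >> h.py <<'E'
def moved(a,b,x,y,w,h,r=25):
    R_=cv2.matchTemplate(b[y-r:y+h+r,x-r:x+w+r],np.ascontiguousarray(a[y:y+h,x:x+w]),cv2.TM_CCOEFF_NORMED)
    _,v,_,l=cv2.minMaxLoc(R_);return np.array(l)-r,round(v,3)
def tri(pt,ps,z=.126):
    from scipy.optimize import least_squares
    f=lambda p:np.r_[proj('top',[*p,z])-pt,proj('scene',[*p,z])-ps]
    r=least_squares(f,back('top',*pt,z)[:2]);return r.x,r.fun
E
python3 - <<'E'
from h import *
t0=cv2.imread('pics/top0.png');s0=cv2.imread('pics/scene0.png')
t=eyes.get_image('top')[:,:,::-1];s=eyes.get_image('scene')[:,:,::-1]
cv2.imwrite('pics/topC.png',t)
for a in((155,210,25,20),(151,259,25,20)):print('top',moved(t0,t,*a))
for a in((322,156,22,38),(292,146,22,38)):print('sc',moved(s0,s,*a))
print(tri((162,217.6),(333.7,158.7)),tri((158.4,268.6),(302.8,149.2)),tri((397.4,269.4),(182.8,229.7)))
E
```

```text
top (array([0, 0]), 1.0)
top (array([0, 0]), 1.0)
sc (array([0, 0]), 0.999)
sc (array([0, 0]), 0.704)
(array([0.5539, 0.3063]), array([-0.7255, -0.5551, -1.1824,  1.2608])) (array([0.4237, 0.3103]), array([-0.6762, -0.2947, -0.8952,  1.5141])) (array([ 0.4279, -0.2969]), array([0.1909, 0.4564, 0.5165, 0.3508]))
```

>>> send_rows(
  moves=[
    [[-0.343,-0.755,0,0,0.8],[-0.343,-0.755,0,0,0.8],[-0.343,-0.755,0,0,0.8],[-0.343,-0.755,0,0,0.8],[-0.343,-0.755,0,0,0.8]],
  ],
)

```text
time_s: 28.0
tool_pos: [0.5026, 0.075, 0.1753]
tcp_rot: [0.0, 0.999, -0.049, -0.0]
contact_force: [0.8, 0.4, 0.4]
finger_gap: 0.0699
grip_force: 0.0
```

>>> send_rows(
  moves=[
    [[-0.343,-0.755,0,0,0.8],[-0.343,-0.755,0,0,0.8],[-0.343,-0.755,0,0,0.8],[-0.343,-0.755,0,0,0.8],[-0.343,-0.755,0,0,0.8]],
  ],
)

```text
time_s: 28.62
tool_pos: [0.436, 0.2711, 0.1753]
tcp_rot: [0.0, 0.999, -0.049, -0.0]
contact_force: [0.3, -0.5, 0.1]
finger_gap: 0.0691
grip_force: 0.0
```

>>> send_rows(
  moves=[
    [[-0.34,-0.76,0,0,0.8],[0,0,0,0,0.8]],
  ],
)

```text
time_s: 28.88
tool_pos: [0.4213, 0.3131, 0.1755]
tcp_rot: [-0.001, 0.999, -0.046, -0.0]
contact_force: [-0.0, -0.2, -0.3]
finger_gap: 0.07
grip_force: 0.0
```

```bash
python3 - <<'E'
from h import *
go([.4235,.3095,.062],YAW+np.pi/2)
E
```

```text
twist/pi 0.0018
t 28.88 tool [0.4213 0.3131 0.2085] shift/0.05 [0.0531 0.072  2.929 ] q [-0.3456  0.2719 -0.4468  1.8838  0.135   1.0152 -2.5117]
```

>>> send_rows(
  moves=[
    [[0,0,0,-0.058,0.8],[0,0,0,-0.058,0.8],[0,0,0,-0.058,0.8],[0,0,0,-0.058,0.8],[0,0,0,-0.058,0.8]],
  ],
)

```text
time_s: 29.5
tool_pos: [0.424, 0.3081, 0.1752]
tcp_rot: [0.001, 0.918, 0.397, -0.0]
contact_force: [0.5, -0.0, 0.7]
finger_gap: 0.0697
grip_force: 0.0
```

>>> send_rows(
  moves=[
    [[0,0,0,-0.058,0.8],[0,0,0,-0.058,0.8],[0,0,0,-0.058,0.8],[0,0,0,-0.058,0.8],[0,0,0,-0.058,0.8]],
  ],
)

```text
time_s: 30.12
tool_pos: [0.424, 0.3081, 0.1751]
tcp_rot: [0.0, 0.649, 0.761, -0.001]
contact_force: [-0.5, -0.3, -0.5]
finger_gap: 0.0696
grip_force: 0.0
```

>>> send_rows(
  moves=[
    [[0,0,0,-0.058,0.8],[0,0,0,-0.058,0.8],[0,0,0,-0.058,0.8],[0,0,0,-0.058,0.8],[0,0,0,-0.058,0.8]],
  ],
)

```text
time_s: 30.75
tool_pos: [0.424, 0.3081, 0.1751]
tcp_rot: [0.0, 0.249, 0.969, -0.001]
contact_force: [0.4, 0.1, 0.6]
finger_gap: 0.0701
grip_force: 0.0
```

>>> send_rows(
  moves=[
    [[0,0,0,-0.058,0.8],[0,0,0,-0.058,0.8],[0,0,0,-0.014,0.8],[0,0,0,0,0.8]],
  ],
)

```text
time_s: 31.25
tool_pos: [0.424, 0.3083, 0.175]
tcp_rot: [-0.0, 0.05, 0.999, -0.001]
contact_force: [0.3, -0.8, -0.5]
finger_gap: 0.07
grip_force: 0.0
```

```bash
python3 - <<'E'
from h import *
go([.4235,.3095,.062],YAW+np.pi/2)
E
```

```text
twist/pi -0.001
t 31.25 tool [0.424  0.3083 0.208 ] shift/0.05 [0.0111 0.0263 2.9205] q [ 0.1259  0.4349 -1.076   1.8628  0.429   1.1023  0.358 ]
```

>>> send_rows(
  moves=[
    [[0.01,0.026,0.7,-0.001,0.8],[0,0,0.7,0,0.8],[0,0,0.7,0,0.8],[0,0,0.52,0,0.8],[0,0,0.3,0,0.8]],
  ],
)

```text
time_s: 31.88
tool_pos: [0.423, 0.3099, 0.0281]
tcp_rot: [-0.0, 0.048, 0.999, -0.001]
contact_force: [-0.1, -1.0, 0.4]
finger_gap: 0.0696
grip_force: 0.0
```

>>> send_rows(
  moves=[
    [[0,0,0,0,0],[0,0,0,0,0],[0,0,0,0,0],[0,0,0,0,0],[0,0,0,0,0]],
  ],
)

```text
time_s: 32.5
tool_pos: [0.4237, 0.3116, 0.0303]
tcp_rot: [0.001, 0.048, 0.999, 0.001]
contact_force: [0.4, 1.0, 3.4]
finger_gap: 0.0396
grip_force: 29.8
```

>>> send_rows(
  moves=[
    [[0,0,0,0,0],[0,0,0,0,0],[0,0,0,0,0]],
  ],
)

```text
time_s: 32.88
tool_pos: [0.4237, 0.3117, 0.0302]
tcp_rot: [0.001, 0.047, 0.999, 0.0]
contact_force: [0.2, 0.3, 4.7]
finger_gap: 0.0396
grip_force: 29.8
```

```bash
python3 - <<'E'
from h import *
go([.4235,.3095,.062],YAW+np.pi/2);print(tool()[2]['grip_force'])
E
```

```text
twist/pi 0.0007
t 32.88 tool [0.4237 0.3117 0.0632] shift/0.05 [-0.0006 -0.0436  0.0242] q [-0.0252  0.6098 -0.9126  1.9951  0.6458  0.8532  0.1766]
29.77423667907715
```

>>> send_rows(
  moves=[
    [[0.2,0,0,0,0],[0.2,0,0,0,0],[0.2,0,0,0,0],[0.2,0,0,0,0]],
  ],
)

```text
time_s: 33.38
tool_pos: [0.3845, 0.3153, 0.0301]
tcp_rot: [0.001, 0.048, 0.999, 0.001]
contact_force: [4.2, -0.2, 4.7]
finger_gap: 0.0394
grip_force: 30.0
```

>>> send_rows(
  moves=[
    [[0.17,0,0.08,0,0],[0.17,0,0.09,0,0],[0.16,0,0.12,0,0],[0,0,0,0,0]],
  ],
)

```text
time_s: 33.88
tool_pos: [0.3554, 0.3183, 0.0155]
tcp_rot: [-0.001, 0.046, 0.999, 0.0]
contact_force: [-3.8, 1.2, 12.5]
finger_gap: 0.0396
grip_force: 30.0
```

>>> send_rows(
  moves=[
    [[0.1,0,0.12,0,0],[0.12,0,0.15,0,0],[0.12,0,0.15,0,0],[0.08,0,0.2,0,0],[0,0,0,0,0]],
  ],
)

```text
time_s: 34.5
tool_pos: [0.3348, 0.3184, -0.0167]
tcp_rot: [-0.002, 0.046, 0.999, -0.001]
contact_force: [-1.8, -0.1, 2.8]
finger_gap: 0.0394
grip_force: 30.0
```

>>> send_rows(
  moves=[
    [[0,0,-0.5,0,0],[0,0,-0.8,0,0],[0,0,-0.8,0,0],[0,0,-0.8,0,0],[0,0,-0.5,0,0]],
  ],
)

```text
time_s: 35.12
tool_pos: [0.3375, 0.3182, 0.1551]
tcp_rot: [-0.0, 0.048, 0.999, -0.001]
contact_force: [0.1, -0.6, -1.9]
finger_gap: 0.0393
grip_force: 30.0
```

```bash
python3 - <<'E'
from h import *
go(tray((-.021,.066,.09)),YAW+np.pi/2)
t=eyes.get_image('top')[:,:,::-1];tc=cv2.imread('pics/topC.png');t0=cv2.imread('pics/top0.png')
print('A',moved(t0,t,155,210,25,20),'tray',moved(tc,t,318,190,40,55),moved(tc,t,340,200,25,45))
E
```

```text
twist/pi 0.0002
t 35.12 tool [0.3375 0.3182 0.1881] shift/0.05 [-5.4355 -4.3332  1.9671] q [ 0.0973  0.3581 -1.1351  2.0103  0.3851  1.0108  0.2496]
A (array([0, 0]), 0.996) tray (array([ 0, -5]), 0.46) (array([-25,  -4]), 0.306)
```

```bash
python3 - <<'E'
from h import *
t=eyes.get_image('top')[:,:,::-1];tb=cv2.imread('pics/topB.png')
for a in((215,215,60,25),(262,232,24,26),(300,180,30,40),(325,225,20,25)):print(moved(tb,t,*a,r=15))
cv2.imwrite('pics/topD.png',t)
E
```

```text
(array([0, 0]), 0.998)
(array([0, 0]), 1.0)
(array([-12,  -1]), 0.676)
(array([0, 0]), 0.784)
```

>>> send_rows(
  moves=[
    [[-0.68,-0.377,0,0,0],[-0.68,-0.377,0,0,0],[-0.68,-0.377,0,0,0],[-0.68,-0.377,0,0,0],[-0.68,-0.377,0,0,0]],
  ],
)

```text
time_s: 35.85
tool_pos: [0.4976, 0.207, 0.1519]
tcp_rot: [-0.002, 0.048, 0.999, -0.001]
contact_force: [-0.2, 0.6, -0.8]
finger_gap: 0.0393
grip_force: 30.0
```

>>> send_rows(
  moves=[
    [[-0.68,-0.377,0,0,0],[-0.68,-0.377,0,0,0],[-0.67,-0.377,0,0,0],[0,0,0,0,0]],
  ],
)

```text
time_s: 36.35
tool_pos: [0.5947, 0.139, 0.1509]
tcp_rot: [-0.002, 0.051, 0.999, -0.001]
contact_force: [-0.5, 0.5, -1.4]
finger_gap: 0.0394
grip_force: 30.0
```

```bash
python3 - <<'E'
from h import *
go(tray((-.021,.132,.0193)),YAW+np.pi/2)
E
```

```text
twist/pi -0.0015
t 36.35 tool [0.5947 0.139  0.1839] shift/0.05 [0.0192 0.0592 3.2911] q [ 0.3798  0.594  -0.9842  1.6929  0.5346  1.1545  0.7165]
```

>>> send_rows(
  moves=[
    [[0.02,0.06,0.7,-0.0015,0],[0,0,0.7,0,0],[0,0,0.7,0,0],[0,0,0.5,0,0],[0,0,0.3,0,0]],
  ],
)

```text
time_s: 36.98
tool_pos: [0.5903, 0.1462, 0.0065]
tcp_rot: [-0.002, 0.045, 0.999, -0.001]
contact_force: [0.0, -0.3, -0.6]
finger_gap: 0.0393
grip_force: 30.0
```

>>> send_rows(
  moves=[
    [[0,0,0.08,0,0],[0,0,0.08,0,0],[0,0,0.06,0,0],[0,0,0.06,0,0],[0,0,0,0,0]],
  ],
)

```text
time_s: 37.6
tool_pos: [0.5931, 0.1458, -0.0047]
tcp_rot: [0.0, 0.046, 0.999, -0.0]
contact_force: [-1.8, -2.3, 2.8]
finger_gap: 0.0394
grip_force: 30.0
```

>>> send_rows(
  moves=[
    [[0,0,0.05,0,0],[0,0,0.05,0,0],[0,0,0,0,0]],
  ],
)

```text
time_s: 37.98
tool_pos: [0.5927, 0.1458, -0.0103]
tcp_rot: [-0.0, 0.045, 0.999, -0.0]
contact_force: [-3.3, -3.8, 2.3]
finger_gap: 0.0392
grip_force: 30.0
```

>>> send_rows(
  moves=[
    [[0,0,0.05,0,0],[0,0,0,0,0]],
  ],
)

```text
time_s: 38.22
tool_pos: [0.5928, 0.1458, -0.0111]
tcp_rot: [0.0, 0.045, 0.999, -0.001]
contact_force: [-6.3, -5.7, 14.8]
finger_gap: 0.0395
grip_force: 33.5
```

>>> send_rows(
  moves=[
    [[0,0,0.05,0,0],[0,0,0,0,0]],
  ],
)

```text
time_s: 38.48
tool_pos: [0.593, 0.1458, -0.0115]
tcp_rot: [0.0, 0.046, 0.999, -0.002]
contact_force: [-9.5, -6.9, 26.8]
finger_gap: 0.0392
grip_force: 37.8
```

>>> send_rows(
  moves=[
    [[0,0,0.03,0,0],[0,0,0,0,0]],
  ],
)

```text
time_s: 38.72
tool_pos: [0.5931, 0.1459, -0.0117]
tcp_rot: [0.001, 0.046, 0.999, -0.002]
contact_force: [-12.4, -8.8, 35.1]
finger_gap: 0.0393
grip_force: 40.3
```

>>> send_rows(
  moves=[
    [[0,0,-0.12,0,0.6],[0,0,0,0,0.6],[0,0,0,0,0.6],[0,0,0,0,0.6],[0,0,-0.2,0,0.6]],
  ],
)

```text
time_s: 39.35
tool_pos: [0.5921, 0.1463, -0.0012]
tcp_rot: [-0.001, 0.045, 0.999, -0.0]
contact_force: [0.9, -0.3, 0.6]
finger_gap: 0.0522
grip_force: 0.0
```

>>> send_rows(
  moves=[
    [[0,0,-0.5,0,0.6],[0,0,-0.8,0,0.8],[0,0,-0.8,0,0.8],[0,0,-0.8,0,0.8],[0,0,-0.7,0,0.8]],
  ],
)

```text
time_s: 39.98
tool_pos: [0.5931, 0.1471, 0.1833]
tcp_rot: [0.002, 0.045, 0.999, 0.0]
contact_force: [0.3, -0.3, 0.6]
finger_gap: 0.0695
grip_force: 0.0
```

```bash
python3 - <<'E'
from h import *
go([.5537,.3055,.2],YAW+np.pi/2)
E
```

```text
twist/pi 0.0024
t 39.98 tool [0.5931 0.1471 0.2163] shift/0.05 [1.0936 3.0763 0.3267] q [ 0.3863  0.5627 -1.0106  1.6624  0.5072  1.2001  0.7375]
```

>>> send_rows(
  moves=[
    [[0.273,0.769,0,0.0024,0.8],[0.273,0.769,0,0,0.8],[0.273,0.769,0,0,0.8],[0.274,0.769,0,0,0.8],[0,0,0,0,0.8]],
  ],
)

```text
time_s: 40.6
tool_pos: [0.5507, 0.3097, 0.1822]
tcp_rot: [0.001, 0.045, 0.999, 0.002]
contact_force: [-0.6, -0.4, 0.4]
finger_gap: 0.0696
grip_force: 0.0
```

```bash
python3 - <<'E'
from h import *
go([.5537,.3055,.062],YAW+np.pi/2)
t=eyes.get_image('top')[:,:,::-1];t0=cv2.imread('pics/top0.png');s=eyes.get_image('scene')[:,:,::-1];s0=cv2.imread('pics/scene0.png')
print(moved(t0,t,155,210,25,20),moved(s0,s,322,156,22,38),moved(s0,s,322,172,22,22))
E
```

```text
twist/pi 0.0021
t 40.6 tool [0.5507 0.3097 0.2152] shift/0.05 [-0.0642 -0.0887  3.0631] q [ 0.0883  0.594  -0.9931  1.6141  0.5214  1.2187  0.4707]
(array([ 25, -25]), 0.414) (array([0, 0]), 0.998) (array([0, 0]), 0.997)
```

>>> send_rows(
  moves=[
    [[0,0,0.7,0,0.8],[0,0,0.7,0,0.8],[0,0,0.7,0,0.8],[0,0,0.6,0,0.8],[0,0,0.34,0,0.8]],
  ],
)

```text
time_s: 41.32
tool_pos: [0.5538, 0.3024, 0.0264]
tcp_rot: [-0.0, 0.05, 0.999, -0.001]
contact_force: [-0.4, -0.3, 0.0]
finger_gap: 0.0697
grip_force: 0.0
```

>>> send_rows(
  moves=[
    [[0,0,0,0,0.8],[0,0,0,0,0],[0,0,0,0,0],[0,0,0,0,0],[0,0,0,0,0]],
  ],
)

```text
time_s: 41.95
tool_pos: [0.5535, 0.3052, 0.0282]
tcp_rot: [0.001, 0.049, 0.999, 0.0]
contact_force: [-0.1, 0.3, 2.5]
finger_gap: 0.0398
grip_force: 30.4
```

>>> send_rows(
  moves=[
    [[0,0,0,0,0],[0,0,0,0,0],[0,0,0,0,0],[0,0,0,0,0]],
  ],
)

```text
time_s: 42.45
tool_pos: [0.5536, 0.3052, 0.0281]
tcp_rot: [0.0, 0.049, 0.999, 0.0]
contact_force: [0.0, 0.5, 5.7]
finger_gap: 0.04
grip_force: 30.4
```

```bash
python3 - <<'E'
from h import *
go([.5537,.3055,.062],YAW+np.pi/2)
E
```

```text
twist/pi -0.0002
t 42.45 tool [0.5536 0.3052 0.0611] shift/0.05 [-0.002   0.0062 -0.0174] q [ 0.0202  0.7469 -0.8738  1.7453  0.6786  0.979   0.3515]
```

>>> send_rows(
  moves=[
    [[0.2,0,0,0,0],[0.2,0,0,0,0],[0.2,0,0,0,0],[0.2,0,0,0,0]],
  ],
)

```text
time_s: 42.95
tool_pos: [0.5138, 0.3084, 0.0278]
tcp_rot: [0.001, 0.049, 0.999, -0.0]
contact_force: [1.9, 0.1, 4.3]
finger_gap: 0.0394
grip_force: 30.0
```

>>> send_rows(
  moves=[
    [[0.17,0,0.08,0,0],[0.17,0,0.09,0,0],[0.16,0,0.12,0,0],[0,0,0,0,0]],
  ],
)

```text
time_s: 43.45
tool_pos: [0.4843, 0.3117, 0.0135]
tcp_rot: [-0.002, 0.048, 0.999, -0.001]
contact_force: [-5.4, 0.7, 13.2]
finger_gap: 0.0392
grip_force: 30.0
```

>>> send_rows(
  moves=[
    [[0.1,0,0.12,0,0],[0.12,0,0.15,0,0],[0.12,0,0.15,0,0],[0.08,0,0.2,0,0],[0,0,0,0,0]],
  ],
)

```text
time_s: 44.08
tool_pos: [0.4639, 0.312, -0.0193]
tcp_rot: [-0.002, 0.048, 0.999, -0.002]
contact_force: [-2.0, -0.1, 2.6]
finger_gap: 0.0395
grip_force: 30.0
```

>>> send_rows(
  moves=[
    [[0,0,-0.5,0,0],[0,0,-0.8,0,0],[0,0,-0.8,0,0],[0,0,-0.8,0,0],[0,0,-0.5,0,0]],
  ],
)

```text
time_s: 44.7
tool_pos: [0.4673, 0.3118, 0.1529]
tcp_rot: [-0.0, 0.05, 0.999, -0.001]
contact_force: [-0.5, -0.5, -0.9]
finger_gap: 0.0391
grip_force: 30.0
```

```bash
python3 - <<'E'
from h import *
t=eyes.get_image('top')[:,:,::-1];tb=cv2.imread('pics/topB.png');cv2.imwrite('pics/topE.png',t)
for a in((262,232,24,26),(325,232,20,20),(215,222,14,14)):print(moved(tb,t,*a,r=15))
go(tray((-.021,0,.0193)),YAW+np.pi/2)
f=cv2.resize(t[150:260,190:380],None,fx=4,fy=4,interpolation=2);cv2.imwrite('pics/f1.png',f)
E
```

```text
(array([0, 0]), 0.922)
(array([0, 0]), 0.892)
(array([0, 0]), 0.951)
twist/pi -0.0007
t 44.75 tool [0.4685 0.3132 0.1886] shift/0.05 [-2.8092 -5.8145  3.388 ] q [ 0.0938  0.5187 -1.0315  1.8021  0.4982  1.1057  0.3595]
```

View pics/f1.png

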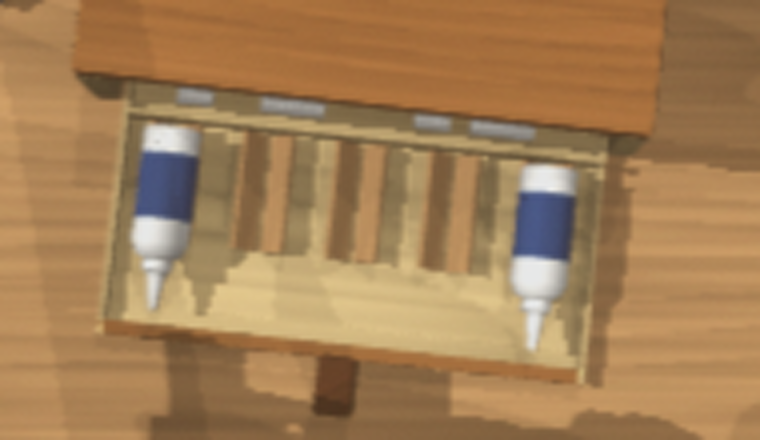

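>>> send_rows(
  moves=[
    [[-0.351,-0.727,0,0,0],[-0.351,-0.727,0,0,0],[-0.351,-0.727,0,0,0],[-0.351,-0.727,0,0,0],[-0.351,-0.727,0,0,0]],
  ],
)

```text
time_s: 45.38
tool_pos: [0.5361, 0.1209, 0.1503]
tcp_rot: [-0.002, 0.05, 0.999, -0.001]
contact_force: [0.7, 0.4, -0.7]
finger_gap: 0.039
grip_force: 30.0
```

>>> send_rows(
  moves=[
    [[-0.351,-0.727,0,0,0],[-0.351,-0.727,0,0,0],[-0.351,-0.727,0,0,0],[0,0,0.5,0,0],[0,0,0.5,0,0]],
  ],
)

```text
time_s: 46.0
tool_pos: [0.5774, 0.008, 0.0996]
tcp_rot: [-0.002, 0.05, 0.999, -0.001]
contact_force: [0.1, 0.4, -1.3]
finger_gap: 0.0391
grip_force: 30.0
```

```bash
python3 - <<'E'
from h import *
go(tray((-.021,0,.0193)),YAW+np.pi/2)
E
```

```text
twist/pi -0.0012
t 46.0 tool [0.5774 0.008  0.1326] shift/0.05 [-0.067   0.0565  2.2663] q [ 0.6107  0.6023 -0.9728  1.8203  0.5753  1.0363  0.8795]
```

>>> send_rows(
  moves=[
    [[-0.04,0.02,0.5,0,0],[0,0,0.5,0,0],[0,0,0.5,0,0],[0,0,0.3,0,0],[0,0,0,0,0]],
  ],
)

```text
time_s: 46.62
tool_pos: [0.5794, 0.0102, 0.0104]
tcp_rot: [-0.002, 0.049, 0.999, -0.0]
contact_force: [-0.4, 1.2, -1.3]
finger_gap: 0.0392
grip_force: 30.0
```

```bash
python3 - <<'E'
from h import *
go(tray((-.021,0,.0193)),YAW+np.pi/2)
E
```

```text
twist/pi -0.0003
t 46.62 tool [0.5794 0.0102 0.0434] shift/0.05 [-0.0247  0.0056  0.4822] q [ 0.5371  0.7084 -0.8782  1.8785  0.6945  0.8977  0.7873]
```

>>> send_rows(
  moves=[
    [[-0.02,0,0.08,0,0],[0,0,0.08,0,0],[0,0,0.08,0,0],[0,0,0.06,0,0],[0,0,0,0,0]],
  ],
)

```text
time_s: 47.25
tool_pos: [0.5821, 0.0108, -0.0029]
tcp_rot: [0.0, 0.049, 0.999, 0.0]
contact_force: [0.8, 0.1, 0.1]
finger_gap: 0.0393
grip_force: 30.0
```

>>> send_rows(
  moves=[
    [[0,0,0.05,0,0],[0,0,0.05,0,0],[0,0,0,0,0]],
  ],
)

```text
time_s: 47.62
tool_pos: [0.5813, 0.011, -0.008]
tcp_rot: [-0.001, 0.049, 0.999, -0.0]
contact_force: [-4.2, 1.1, 3.4]
finger_gap: 0.0392
grip_force: 30.0
```

>>> send_rows(
  moves=[
    [[0,0,0.05,0,0],[0,0,0,0,0]],
  ],
)

```text
time_s: 47.88
tool_pos: [0.5816, 0.011, -0.0106]
tcp_rot: [-0.0, 0.049, 0.999, 0.0]
contact_force: [-3.5, 0.8, 4.4]
finger_gap: 0.0393
grip_force: 30.0
```

>>> send_rows(
  moves=[
    [[0,0,0.03,0,0],[0,0,0,0,0]],
  ],
)

```text
time_s: 48.12
tool_pos: [0.5819, 0.0109, -0.012]
tcp_rot: [-0.0, 0.049, 0.999, 0.0]
contact_force: [-3.8, 1.0, 4.6]
finger_gap: 0.0391
grip_force: 30.0
```

>>> send_rows(
  moves=[
    [[0,0,0.04,0,0],[0,0,0,0,0]],
  ],
)

```text
time_s: 48.38
tool_pos: [0.5821, 0.0109, -0.0141]
tcp_rot: [0.0, 0.049, 0.999, 0.0]
contact_force: [-3.6, 1.7, 3.4]
finger_gap: 0.0395
grip_force: 30.0
```

>>> send_rows(
  moves=[
    [[0,0,0.03,0,0],[0,0,0,0,0]],
  ],
)

```text
time_s: 48.62
tool_pos: [0.582, 0.0108, -0.0155]
tcp_rot: [0.0, 0.049, 0.999, 0.0]
contact_force: [-2.9, 1.9, 3.0]
finger_gap: 0.0394
grip_force: 30.0
```

>>> send_rows(
  moves=[
    [[0,0,0.02,0,0],[0,0,0,0,0]],
  ],
)

```text
time_s: 48.88
tool_pos: [0.5821, 0.0108, -0.0165]
tcp_rot: [0.0, 0.049, 0.999, 0.0]
contact_force: [-4.0, 2.7, 3.6]
finger_gap: 0.0392
grip_force: 30.0
```

>>> send_rows(
  moves=[
    [[0,0,0.03,0,0],[0,0,0,0,0]],
  ],
)

```text
time_s: 49.12
tool_pos: [0.5822, 0.0108, -0.0173]
tcp_rot: [0.0, 0.049, 0.999, -0.0]
contact_force: [-5.0, 1.5, 8.4]
finger_gap: 0.0395
grip_force: 30.0
```

>>> send_rows(
  moves=[
    [[0,0,0.03,0,0],[0,0,0,0,0]],
  ],
)

```text
time_s: 49.38
tool_pos: [0.5823, 0.0107, -0.0174]
tcp_rot: [0.0, 0.049, 0.999, -0.001]
contact_force: [-7.8, -0.5, 18.1]
finger_gap: 0.0391
grip_force: 30.1
```

>>> send_rows(
  moves=[
    [[0,0,-0.05,0,0.6],[0,0,0,0,0.6],[0,0,0,0,0.6],[0,0,0,0,0.6],[0,0,-0.2,0,0.6]],
  ],
)

```text
time_s: 50.0
tool_pos: [0.5813, 0.0105, -0.0074]
tcp_rot: [-0.001, 0.049, 0.999, -0.0]
contact_force: [1.5, 0.3, -0.7]
finger_gap: 0.0522
grip_force: 0.0
```

>>> send_rows(
  moves=[
    [[0,0,-0.5,0,0.6],[0,0,-0.8,0,0.8],[0,0,-0.8,0,0.8],[0,0,-0.5,0,0.8],[0,0,0,0,0.8]],
  ],
)

```text
time_s: 50.62
tool_pos: [0.5835, 0.0112, 0.1256]
tcp_rot: [0.002, 0.049, 0.999, 0.0]
contact_force: [-0.6, -0.5, 0.1]
finger_gap: 0.0692
grip_force: 0.0
```

```bash
python3 - <<'E'
from h import *
go([.44,.22,.18],YAW+np.pi/2);go(tray((-.1175,0,.044)),YAW+np.pi/2)
E
```

```text
twist/pi -0.0003
t 50.62 tool [0.5835 0.0112 0.1586] shift/0.05 [ 3.2593  3.8782 -0.4425] q [ 0.6198  0.5791 -0.9941  1.7891  0.5506  1.0745  0.9004]
twist/pi -0.0003
t 50.62 tool [0.5835 0.0112 0.1586] shift/0.05 [ 1.998  -0.0235  2.2822] q [ 0.6198  0.5791 -0.9941  1.7891  0.5506  1.0745  0.9004]
```

>>> send_rows(
  moves=[
    [[0.65,0.776,-0.1,0,0.8],[0.65,0.776,-0.1,0,0.8],[0.65,0.776,-0.1,0,0.8],[0.65,0.776,-0.1,0,0.8],[0.65,0.776,0,0,0.8]],
  ],
)

```text
time_s: 51.25
tool_pos: [0.4379, 0.2205, 0.1426]
tcp_rot: [-0.0, 0.049, 0.999, -0.0]
contact_force: [0.8, -0.9, 1.3]
finger_gap: 0.0698
grip_force: 0.0
```

```bash
python3 - <<'E'
from h import *
t=eyes.get_image('top')[:,:,::-1];tb=cv2.imread('pics/topB.png');te=cv2.imread('pics/topE.png')
s=eyes.get_image('scene')[:,:,::-1]
print('pull',moved(tb,t,262,232,24,26,r=15),'C',moved(te,t,312,188,30,60,r=15),'B',moved(te,t,218,178,26,52,r=15))
a=cv2.resize(t[150:260,190:380],None,fx=3.5,fy=3.5,interpolation=2);b=cv2.resize(s[175:275,205:345],None,fx=2.1,fy=2.1,interpolation=2)
b=cv2.copyMakeBorder(b,0,0,0,a.shape[1]-b.shape[1],0);cv2.imwrite('pics/g1.png',np.vstack([a,b]))
go(tray((-.1175,0,.044)),YAW+np.pi/2)
E
```

```text
pull (array([0, 0]), 0.979) C (array([0, 0]), 1.0) B (array([0, 0]), 0.997)
twist/pi 0.003
t 51.35 tool [0.4349 0.2243 0.1761] shift/0.05 [-1.3874 -3.9804  2.6363] q [ 0.3195  0.4213 -1.0993  1.9727  0.4415  1.014   0.4966]
```

View pics/g1.png

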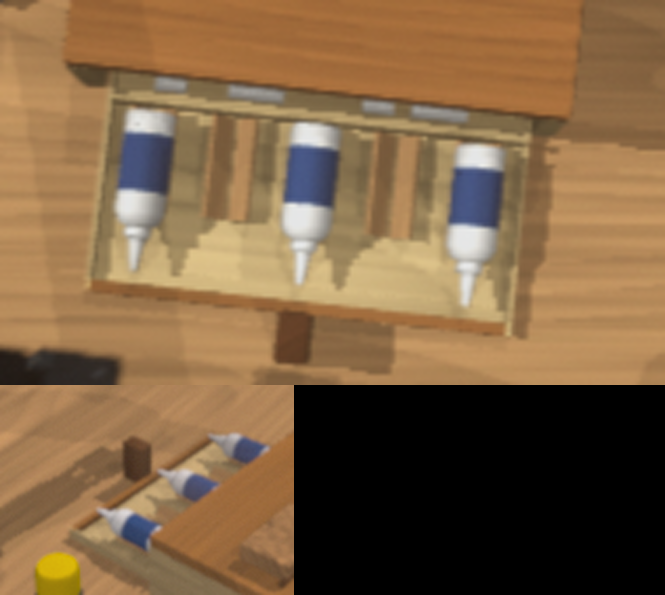

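>>> send_rows(
  moves=[
    [[-0.277,-0.796,0,0,0.8],[-0.277,-0.796,0,0,0.8],[-0.277,-0.796,0,0,0.8],[-0.277,-0.796,0,0,0.8],[-0.277,-0.796,0,0,0.8]],
  ],
)

```text
time_s: 51.98
tool_pos: [0.4884, 0.0126, 0.1422]
tcp_rot: [-0.001, 0.049, 0.999, -0.0]
contact_force: [0.7, 0.5, 0.5]
finger_gap: 0.0696
grip_force: 0.0
```

>>> send_rows(
  moves=[
    [[0,0,0,0,0.8],[0,0,0.7,0,0.8],[0,0,0,0,0.8]],
  ],
)

```text
time_s: 52.35
tool_pos: [0.4861, 0.0148, 0.106]
tcp_rot: [-0.003, 0.048, 0.999, -0.0]
contact_force: [-0.3, 0.3, -0.1]
finger_gap: 0.0694
grip_force: 0.0
```

```bash
python3 - <<'E'
from h import *
go(tray((-.1175,0,.044)),YAW+np.pi/2)
E
```

```text
twist/pi 0.0002
t 52.35 tool [0.4861 0.0148 0.139 ] shift/0.05 [0.0314 0.0941 1.8996] q [ 0.7176  0.4655 -1.0521  2.0139  0.4969  0.9516  0.8822]
```

Descend, grip, then push in slowly by about 165 mm.

>>> send_rows(
  moves=[
    [[0.03,0.09,0.6,0,0.8],[0,0,0.6,0,0.8],[0,0,0.5,0,0.8],[0,0,0.2,0,0.8],[0,0,0,0,0]],
  ],
)

```text
time_s: 52.98
tool_pos: [0.4878, 0.02, 0.0134]
tcp_rot: [0.0, 0.049, 0.999, 0.0]
contact_force: [-0.6, 0.3, -0.1]
finger_gap: 0.0652
grip_force: 0.0
```

>>> send_rows(
  moves=[
    [[0,0,0,0,0],[0,0,0,0,0],[0,0,0,0,0],[0,0,0,0,0],[0,0,0,0,0]],
  ],
)

```text
time_s: 53.6
tool_pos: [0.4878, 0.0195, 0.0132]
tcp_rot: [0.0, 0.049, 0.999, -0.0]
contact_force: [-0.2, 1.0, 2.2]
finger_gap: 0.0259
grip_force: 30.0
```

>>> send_rows(
  moves=[
    [[0,0,0,0,0],[0,0,0,0,0],[0,0,0,0,0],[0,0,0,0,0]],
  ],
)

```text
time_s: 54.1
tool_pos: [0.4878, 0.0195, 0.0132]
tcp_rot: [0.0, 0.049, 0.999, -0.0]
contact_force: [-1.1, 0.1, 4.9]
finger_gap: 0.0261
grip_force: 30.0
```

```bash
python3 - <<'E'
from h import *
c,s=np.cos(YAW),np.sin(YAW)
go([.7714-.1225*c,-.0068-.1225*s,.044],YAW+np.pi/2)
E
```

```text
twist/pi -0.0002
t 54.1 tool [0.4878 0.0195 0.0462] shift/0.05 [-3.2471  0.0274  0.0456] q [ 0.5829  0.5893 -0.912   2.0889  0.6714  0.7851  0.723 ]
```

>>> send_rows(
  moves=[
    [[-0.08,0,0,0,0],[-0.16,0,0,0,0],[-0.22,0,0,0,0],[-0.22,0,0,0,0],[-0.22,0,0,0,0]],
  ],
)

```text
time_s: 54.72
tool_pos: [0.525, 0.0164, 0.0129]
tcp_rot: [-0.007, 0.048, 0.999, -0.001]
contact_force: [-17.9, 0.7, 20.3]
finger_gap: 0.026
grip_force: 30.0
```

>>> send_rows(
  moves=[
    [[-0.22,0,0,0,0],[-0.22,0,0,0,0],[-0.22,0,0,0,0],[-0.22,0,0,0,0],[-0.22,0,0,0,0]],
  ],
)

```text
time_s: 55.35
tool_pos: [0.5807, 0.0112, 0.0129]
tcp_rot: [-0.006, 0.048, 0.999, -0.001]
contact_force: [-15.8, 1.8, 15.4]
finger_gap: 0.0258
grip_force: 30.0
```

>>> send_rows(
  moves=[
    [[-0.22,0,0,0,0],[-0.22,0,0,0,0],[-0.22,0,0,0,0],[-0.14,0,0,0,0],[-0.08,0,0,0,0]],
  ],
)

```text
time_s: 55.98
tool_pos: [0.6252, 0.0069, 0.0129]
tcp_rot: [-0.006, 0.049, 0.999, -0.001]
contact_force: [-14.4, 2.0, 14.1]
finger_gap: 0.026
grip_force: 30.0
```

>>> send_rows(
  moves=[
    [[-0.08,0,0,0,0],[-0.06,0,0,0,0],[0,0,0,0,0]],
  ],
)

```text
time_s: 56.35
tool_pos: [0.6326, 0.0062, 0.0129]
tcp_rot: [-0.005, 0.049, 0.999, -0.001]
contact_force: [-12.3, 1.0, 11.9]
finger_gap: 0.0261
grip_force: 30.0
```

```bash
python3 - <<'E'
from h import *
c,s=np.cos(YAW),np.sin(YAW)
go([.7714-.1225*c,-.0068-.1225*s,.044],YAW+np.pi/2)
E
```

```text
twist/pi 0.0
t 56.35 tool [0.6326 0.0062 0.0459] shift/0.05 [-0.3376  0.011   0.0347] q [ 0.4991  0.7678 -0.8542  1.7424  0.686   0.9701  0.8427]
```

>>> send_rows(
  moves=[
    [[-0.08,0,0,0,0],[-0.08,0,0,0,0],[-0.06,0,0,0,0],[-0.04,0,0,0,0],[0,0,0,0,0]],
  ],
)

```text
time_s: 56.98
tool_pos: [0.6455, 0.005, 0.0129]
tcp_rot: [-0.005, 0.049, 0.999, -0.001]
contact_force: [-11.7, 1.6, 12.8]
finger_gap: 0.0258
grip_force: 30.0
```

>>> send_rows(
  moves=[
    [[-0.04,0,0,0,0],[-0.03,0,0,0,0],[0,0,0,0,0]],
  ],
)

```text
time_s: 57.35
tool_pos: [0.6488, 0.0046, 0.0129]
tcp_rot: [-0.005, 0.049, 0.999, -0.001]
contact_force: [-12.2, 0.8, 12.7]
finger_gap: 0.0258
grip_force: 30.0
```

>>> send_rows(
  moves=[
    [[-0.04,0,0,0,0],[0,0,0,0,0]],
  ],
)

```text
time_s: 57.6
tool_pos: [0.6509, 0.0044, 0.0129]
tcp_rot: [-0.005, 0.049, 0.999, -0.001]
contact_force: [-12.2, 1.5, 12.5]
finger_gap: 0.0259
grip_force: 30.0
```

>>> send_rows(
  moves=[
    [[-0.03,0,0,0,0],[0,0,0,0,0]],
  ],
)

```text
time_s: 57.85
tool_pos: [0.6523, 0.0043, 0.0129]
tcp_rot: [-0.005, 0.049, 0.999, -0.001]
contact_force: [-13.0, 1.8, 11.8]
finger_gap: 0.0258
grip_force: 30.0
```

>>> send_rows(
  moves=[
    [[-0.03,0,0,0,0],[0,0,0,0,0]],
  ],
)

```text
time_s: 58.1
tool_pos: [0.6538, 0.0041, 0.0129]
tcp_rot: [-0.005, 0.049, 0.999, -0.001]
contact_force: [-11.5, 0.7, 12.2]
finger_gap: 0.0257
grip_force: 30.0
```

>>> send_rows(
  moves=[
    [[-0.03,0,0,0,0],[0,0,0,0,0]],
  ],
)

```text
time_s: 58.35
tool_pos: [0.6537, 0.0042, 0.0129]
tcp_rot: [-0.007, 0.048, 0.999, -0.001]
contact_force: [-15.3, 1.4, 15.5]
finger_gap: 0.0252
grip_force: 30.0
```

>>> send_rows(
  moves=[
    [[-0.04,0,0,0,0],[0,0,0,0,0]],
  ],
)

```text
time_s: 58.6
tool_pos: [0.6539, 0.0043, 0.0129]
tcp_rot: [-0.009, 0.048, 0.999, -0.001]
contact_force: [-20.0, 0.0, 18.2]
finger_gap: 0.0257
grip_force: 30.0
```

>>> send_rows(
  moves=[
    [[0,0,0,0,0.7],[0,0,0,0,0.7],[0,0,0,0,0.7],[0,0,0,0,0.7],[0,0,0,0,0.7]],
  ],
)

```text
time_s: 59.22
tool_pos: [0.6586, 0.0059, 0.0115]
tcp_rot: [-0.004, 0.048, 0.999, 0.002]
contact_force: [-6.1, 6.1, 0.0]
finger_gap: 0.0595
grip_force: 3.6
```

>>> send_rows(
  moves=[
    [[0.1,0,-0.4,0,0.7],[0,0,-0.8,0,0.7],[0,0,-0.8,0,0.7],[0,0,-0.8,0,0.7],[0,0,-0.4,0,0.7]],
  ],
)

```text
time_s: 59.85
tool_pos: [0.6591, 0.0027, 0.1765]
tcp_rot: [0.002, 0.049, 0.999, -0.0]
contact_force: [-0.3, 0.3, 0.0]
finger_gap: 0.0611
grip_force: 0.0
```

>>> send_rows(
  moves=[
    [[0.6,0.6,0,0,0.7],[0.6,0.6,0,0,0.7],[0.6,0.6,0,0,0.7],[0.6,0.6,0,0,0.7],[0,0.6,0,0,0.7]],
  ],
)

```text
time_s: 60.48
tool_pos: [0.5509, 0.1643, 0.1731]
tcp_rot: [-0.0, 0.048, 0.999, -0.001]
contact_force: [1.7, 0.0, 0.7]
finger_gap: 0.0613
grip_force: 0.0
```

```bash
python3 - <<'E'
from h import *
t=eyes.get_image('top')[:,:,::-1];cv2.imwrite('pics/fin.png',t);t0=cv2.imread('pics/top0.png')
d=moved(t0,t,271,186,16,18,r=20);print('pull px',d)
b=back('top',278.9+d[0][0],195.6+d[0][1],.069);c,s=np.cos(YAW),np.sin(YAW)
e=b[:2]-[.7714,-.0068];print('pull in riser',c*e[0]+s*e[1],-s*e[0]+c*e[1],'home -0.1225')
f=lambda l,z:proj('top',[.7714+c*l[0]-s*l[1],-.0068+s*l[0]+c*l[1],z])
print('pull top expected px',f((-.1225,0),.069))
for a in((413,165,30,30),(440,262,36,36),(145,130,50,70)):print('bystander',moved(t0,t,*a,r=10))
print(tool()[0],tool()[2]['time_s'])
E
```

```text
pull px (array([  2, -12]), 0.838)
pull in riser -0.11816936891231954 -0.0023210286950189982 home -0.1225
pull top expected px [279.8721 185.0771]
bystander (array([0, 0]), 0.996)
bystander (array([0, 0]), 0.653)
bystander (array([0, 0]), 0.37)
[0.5516 0.1694 0.2068] 60.525
```

```bash
python3 - <<'E'
from bench import ticket
print(ticket.finish_job())
E
```

```text
the job is handed in; nothing more can be done
None
```

I laid the three bottles present in troughs of their own, nozzles towards the pull, pushed the tray in until it stalled at the stop, and handed the job in after about 60 s of robot time; no verdict came back, I did not see the bottles again after the push, and my final check of the hammer and tape was partly unclear.

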